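# Pull the control knobs off a table-top griddle and nest them in the wash tray

### The job

The griddle is going to be scrubbed down. Pop every control knob that is still on it straight up off its spindle with the forked puller - never with the fingers, for the brittle knobs crack if they are squeezed while stuck - and set each knob right way up into the nest of its own shape in the grey wash tray, fully down. At the end the puller stands upright on the table again, and do not disturb the cup, the spice jar or the tin.

Things in the scene. Friction and masses are not known exactly. Their poses are not given: they have to be found in the camera images.
- griddle: Fixed table-top griddle 280 (x) x 270 (y) mm, origin at the centre of its underside, x towards its back. Its front 100 mm is the flat control deck, 55 mm high, with three spindles in a row along y, 47 mm behind the front edge. 61 mm behind the spindles begins the cast plate, 64 mm high, with 84 mm high upstands. The table before it is bare for x 0.34 to 0.43, y 0.15 to 0.39.
- spindle_a (a point): Left (the griddle's +y) spindle: top of its collar, 3 mm above the deck, where a fitted knob's hub rests, so 15 mm are free between deck and skirt. The spindle is 8 mm square, 11 mm tall. Its sprung balls hold a knob until pulled up with about 10 N; it pops 2 to 3 mm up and is free 12 mm up. Axes as the griddle's. Spindles are alike, 80 mm apart; one may be bare.
- spindle_b (a point): The same for the middle spindle.
- spindle_c (a point): The same for the right spindle.
- knob_round: Push-on knob, black, 37 mm tall, 40 g; origin at the centre of its hub's underside, z up. From below: square hub 18 mm wide, 12 mm long; flat skirt, 12 to 17 mm up; grip, 17 to 37 mm up. Skirt: round, 50 mm across; grip: round, 34 mm across. None if absent. Stands on its hub on a flat surface.
- knob_square: Push-on knob, black, 37 mm tall, 40 g; origin at the centre of its hub's underside, z up. From below: square hub 18 mm wide, 12 mm long; flat skirt, 12 to 17 mm up; grip, 17 to 37 mm up. Skirt: 46 x 46 mm; grip: 30 x 30 mm, both along its x and y. None if absent. Stands on its hub on a flat surface.
- knob_oblong: Push-on knob, black, 37 mm tall, 40 g; origin at the centre of its hub's underside, z up. From below: square hub 18 mm wide, 12 mm long; flat skirt, 12 to 17 mm up; grip, 17 to 37 mm up. Skirt: 62 mm (its x) x 38 mm (y); grip: bar 46 mm (x) x 16 mm (y). On a spindle its x is the griddle's. None if absent. Stands on its hub on a flat surface.
- puller: Loose knob puller, 110 mm tall, 0.22 kg, standing on its fork. Origin: at its foot, midway between the two prongs, right below the handle; z up, x the way the prongs point. Prongs 5 mm thick (0 to 5 mm up), 10 mm wide, 27 mm apart, tips at x = 25 mm. Steel back plate, 47 mm wide, x = -42 to -36 mm. With a knob's hub over the origin the skirt rides on the prongs.
- handle (a point): Puller's grip point, 85 mm above its foot, axes as the puller's. The wooden handle is 18 mm thick (y) x 24 mm (x), 52 to 110 mm up. Below it the steel arm that carries it, 46 to 52 mm up, reaches back to the back plate. The table where the puller starts is bare for x 0.38 to 0.49, y 0 to 0.15.
- tray: Loose heavy wash tray of grey plastic, 95 mm (its x) x 200 mm (its y) x 20 mm, 0.9 kg, origin at the centre of its underside, a wire lug at each short end. Three nests in a row along y, 16 mm deep, bevelled, each 4 mm wider than the skirt it is for.
- nest_round (a point): Centre of the floor of the round nest (54 mm across), at y = -66 mm of the tray, 4 mm above the table. A nested knob's hub stands on this floor, its skirt 1 mm below the tray's top.
- nest_square (a point): Centre of the floor of the square nest (50 x 50 mm, along the tray's axes), in the middle of the tray, 4 mm above the table.
- nest_oblong (a point): Centre of the floor of the oblong nest (66 mm along the tray's x, 42 mm along its y), at y = +62 mm of the tray, 4 mm above the table.
- cup: White beaker standing upside down, 100 mm across, 66 mm high, behind the puller: leave it alone. Origin at the centre of its underside.
- spice: Spice jar with a yellow lid, 45 mm across, 107 mm high, behind the puller: leave it alone. Origin at the centre of its underside.
- tin: Small food tin, 75 mm across, 58 mm high, near the table's edge, in front of the griddle and to its left: leave it alone. Origin at the centre of its underside.
Mind the look-alikes: they are no part of the job. What is shaped like the knob_square but red is not meant.

How it is judged:
On the way:
1. every knob is off its spindle (not ((horizontal distance between knob_round and spindle_a below 0.012 m and z of knob_round in the frame of spindle_a below 0.009 m) or (horizontal distance between knob_round and spindle_b below 0.012 m and z of knob_round in the frame of spindle_b below 0.009 m) or (horizontal distance between knob_round and spindle_c below 0.012 m and z of knob_round in the frame of spindle_c below 0.009 m)) and not ((horizontal distance between knob_square and spindle_a below 0.012 m and z of knob_square in the frame of spindle_a below 0.009 m) or (horizontal distance between knob_square and spindle_b below 0.012 m and z of knob_square in the frame of spindle_b below 0.009 m) or (horizontal distance between knob_square and spindle_c below 0.012 m and z of knob_square in the frame of spindle_c below 0.009 m)) and not ((horizontal distance between knob_oblong and spindle_a below 0.012 m and z of knob_oblong in the frame of spindle_a below 0.009 m) or (horizontal distance between knob_oblong and spindle_b below 0.012 m and z of knob_oblong in the frame of spindle_b below 0.009 m) or (horizontal distance between knob_oblong and spindle_c below 0.012 m and z of knob_oblong in the frame of spindle_c below 0.009 m))), for 0.2 s.
At the end, for the whole second after the job is handed in: Each knob that was on the griddle stands upright, at rest, in the nest of its own shape, within 6 mm of its centre and its hub within 3 mm of the floor; the puller stands upright (within 0.1 rad), at rest, on the table, its origin within 8 mm of the table top (horizontal distance between knob_round and nest_round below 0.006 m and z of knob_round in the frame of nest_round below 0.003 m and angle between each of knob_round, knob_square, knob_oblong's own z axis and vertical below 0.08 rad and linear speed of each of knob_round, knob_square, knob_oblong, puller below 0.02 m/s and horizontal distance between knob_square and nest_square below 0.006 m and z of knob_square in the frame of nest_square below 0.003 m and horizontal distance between knob_oblong and nest_oblong below 0.006 m and z of knob_oblong in the frame of nest_oblong below 0.003 m and angle between puller's own z axis and vertical below 0.1 rad and height (world z) of puller below 0.008 m); the robot touches nothing.
It fails at once if a knob that is still on its spindle is pressed by the fingers ((contact force between the fingers and knob_round above 2 N and ((horizontal distance between knob_round and spindle_a below 0.012 m and z of knob_round in the frame of spindle_a below 0.009 m) or (horizontal distance between knob_round and spindle_b below 0.012 m and z of knob_round in the frame of spindle_b below 0.009 m) or (horizontal distance between knob_round and spindle_c below 0.012 m and z of knob_round in the frame of spindle_c below 0.009 m))) or (contact force between the fingers and knob_square above 2 N and ((horizontal distance between knob_square and spindle_a below 0.012 m and z of knob_square in the frame of spindle_a below 0.009 m) or (horizontal distance between knob_square and spindle_b below 0.012 m and z of knob_square in the frame of spindle_b below 0.009 m) or (horizontal distance between knob_square and spindle_c below 0.012 m and z of knob_square in the frame of spindle_c below 0.009 m))) or (contact force between the fingers and knob_oblong above 2 N and ((horizontal distance between knob_oblong and spindle_a below 0.012 m and z of knob_oblong in the frame of spindle_a below 0.009 m) or (horizontal distance between knob_oblong and spindle_b below 0.012 m and z of knob_oblong in the frame of spindle_b below 0.009 m) or (horizontal distance between knob_oblong and spindle_c below 0.012 m and z of knob_oblong in the frame of spindle_c below 0.009 m)))).
It fails at once if the cup, the spice jar or the tin is moved by more than 3 cm (distance of any of cup, spice, tin from where it was at the start of the episode above 0.03 m).
Of knob_round, knob_square, knob_oblong only 2 to 3 are there at a start; the rules pass over those that are not, and their reading is None.
At some moment in a run one of tray may be knocked a few centimetres aside while the robot is not near it.
Once in a run the grip may slacken for a moment while it holds something.
It also fails if it takes over 210 s, if anything falls off the work surface, if the arm or the gripper's body presses on something with over 40 N, if the wrist force passes 120 N, or if a joint passes its speed limit or range.

### The arm

A 6-joint arm with a two-finger parallel gripper is mounted at the origin on a cart in front of the work surface, level with it; the furniture and walls round the work are solid. World frame = base frame: x ahead of the robot, y to its left, z up, the work surface at z = 0. Lengths are in m, angles in rad, forces in N, time in s.
With the tool pointing down it reaches from about 0.35 to 0.975 m from the base axis. Payload 4.9 kg.
Tool frame: the origin (TCP) lies at the very end of the fingers, on their centre line; the grasp point (between the pads) lies 19 mm behind it; z points along the fingers, y is the line along which they close (so a half turn about z gives the same grasp; the last joint's range is limited). The gripper opens to 85 mm and grips with 20 to 120 N. Pads are 22 mm wide; open, the fingers measure 114 mm over their backs; the gripper's body (76 mm by 85 mm) begins 54 mm behind the grasp point. The pads swing forward as they close: fully open they stand 13 mm farther back than shut.
Start: joints at [-1.323, 0.053, 1.613, -0, 1.476, -0.119], TCP at [0.224, -0.583, 0.231] pointing down, gripper open.
Joint ranges: [-3.01, 3.01], [-1.01, 2.22], [0.06, 2.58], [-1.02, 4.17], [0.09, 2.62], [-3.14, 3.14]. Speed limits (rad/s): [2.57, 2.57, 3.14, 3.14, 3.14, 3.14].

### API

Orientations are given as a rotation vector (axis times angle).
In Python, from station import ctrl gives the robot as it stands. The module is installed in compiled form; this text tells all that it offers.
- The arm moves only by the tool jog_arm, never from a script. Its argument "steps" is a list of rows, each an object with "delta_rot": the turn, a rotation vector about the tool's x, y, z in degrees, a list of three; "linear": the shift along the tool's x, y, z in m, a list of three; "grip": the finger opening in m, from 0 to 0.0854. In form: [{"delta_rot": [rx, ry, rz], "linear": [x, y, z], "grip": grip}, ...]. A call has 1 to 10 rows; each row shifts and turns the commanded pose from where the row before left it, along the tool's axes as they then stand; what a row does not reach is not made up. A row lasts 1/10 s, in which the tool goes at most 50 mm and 8.59 degrees, less where a joint would pass 70% of its speed; a pose out of reach is approached as far as the arm can. A call with a gripper value outside its range is refused whole. The fingers move at their own pace and stop on an object; "newtons" is the grip in N (left out, the last holds). Time passes only in rows, so rows that do not move let the fingers close. It gives the time, the measured TCP pose, the force, the opening and the grip force at its end, in the units of the state.
- ctrl.get_obs(): the state, without advancing time (a new reading comes with each control period).
- ctrl.get_image(name): name is "side" or "top"; returns (picture, depth): 420x560x3 uint8, red, green, blue; 420x560 float32, m along the optical axis (not along the pixel's ray), 0 where there is no reading.
- ctrl.camera_info(name): a dict with "camera_matrix" (3x3 intrinsics, pixels), "distortion" ([k1, k2, p1, p2, k3] as OpenCV has them; the pictures are not rectified), "R" (3x3) and "t" (3): a world point X has camera coordinates R X + t. Camera axes: x right, y down, z forward; pixel columns grow to the right and rows downward; lengths in m; the calibration is good to about 2 mm. A picture is of the moment at which its call begins. camera_info takes no time and is no camera call.
- ctrl.finish_job(): hands the job in; it is judged then, once.
The state is a dict: "t": time; "q": joint angles; "dq": joint speeds; "effort": joint torques, N m; "tool_pos": TCP position; "tool_rot": TCP orientation; "contact_force": force on the tool from outside, world axes, zero at the start; "wrist_torque": the same for the moment, N m; "opening": finger opening in m; "grip_force": force on a finger pad.
Only numpy, scipy, OpenCV 4.12 (cv2) and the standard library are available. Lean on these libraries where they do the work, as an engineer would, in place of code of your own. Each camera call takes 0.05 s, during which the arm holds its last target. There are 200 camera calls.

## Working session

There is one attempt and no reset: what is moved stays moved. The work goes in short steps, Python scripts to look and compute and a tool call to move; the robot and the scene stay as the last step left them, time stands still between calls to the robot, and variables do not carry over. Pictures are saved under pics/ and viewed, at most 14 in all, crops included, and the job is handed in when it is done.

Besides the shell and the picture viewer there is one more tool, called after "Request:" by a JSON object that holds its "method" and its "body", one argument or row to a line. jog_arm: Moves the arm, as the interface text tells. Its arguments: {"type":"object","properties":{"steps":{"type":"array"},"newtons":{"type":"number"}},"required":["steps"]}

```bash
mkdir -p pics
cat > h.py <<'E'
import numpy as np, cv2, json
from station import ctrl
from scipy.spatial.transform import Rotation as Ro
def cam(n):
    c=ctrl.camera_info(n); return [np.array(c[k],float) for k in("camera_matrix","distortion","R","t")]
def grab(n,f=None):
    p,d=ctrl.get_image(n)
    if f: cv2.imwrite('pics/'+f,p[:,:,::-1])
    np.savez('last_'+n,p=p,d=d); return p,d
def last(n):
    z=np.load('last_'+n+'.npz'); return z['p'],z['d']
def ray(n,uv,z):
    K,D,R,t=cam(n); uv=np.array(uv,float).reshape(-1,1,2)
    x=cv2.undistortPoints(uv,K,D)[:,0]; d=np.c_[x,np.ones(len(x))]@R; C=-R.T@t
    return C+d*((z-C[2])/d[:,2])[:,None]
def cloud(n,d):
    K,D,R,t=cam(n); h,w=d.shape; v,u=np.mgrid[:h,:w]
    x=cv2.undistortPoints(np.stack([u,v],-1).reshape(-1,1,2).astype(float),K,D)[:,0]
    P=np.c_[x,np.ones(len(x))]*d.reshape(-1,1); X=(P-t)@R; X[d.ravel()==0]=np.nan
    return X.reshape(h,w,3)
def proj(n,X):
    K,D,R,t=cam(n); return cv2.projectPoints(np.array(X,float).reshape(-1,3),cv2.Rodrigues(R)[0],t,K,D)[0][:,0]
def st():
    o=ctrl.get_obs(); print('t',round(o['t'],2),'pos',np.round(o['tool_pos'],4),'rot',np.round(o['tool_rot'],4),'F',np.round(o['contact_force'],1),'op',round(float(o['opening']),4),'q',np.round(o['q'],2)); return o
E
python3 - <<'E'
from h import *
o=st(); print(Ro.from_rotvec(o['tool_rot']).as_matrix().round(3))
for n in('top','side'):
    grab(n,n+'0.png'); K,D,R,t=cam(n); print(n,K.round(1).tolist(),D,(-R.T@t).round(3),R.round(3).tolist())
E
```

```text
t 0.0 pos [ 0.2242 -0.5836  0.2318] rot [3.0879e+00 5.7280e-01 1.0000e-04] F [ 0.8 -0.4 -0.2] op 0.0856 q [-1.32  0.05  1.61  0.    1.48 -0.12]
[[ 0.933  0.359  0.   ]
 [ 0.359 -0.933 -0.001]
 [-0.     0.001 -1.   ]]
top [[425.1, 0.0, 277.4], [0.0, 425.1, 207.0], [0.0, 0.0, 1.0]] [-0.11588093  0.          0.          0.          0.        ] [0.365 0.049 1.563] [[0.021, -1.0, 0.011], [-0.994, -0.022, -0.104], [0.104, -0.009, -0.995]]
side [[453.3, 0.0, 272.6], [0.0, 453.3, 200.9], [0.0, 0.0, 1.0]] [-0.0241179  0.         0.         0.         0.       ] [0.6   0.995 0.912] [[-0.998, 0.067, 0.004], [0.041, 0.661, -0.749], [-0.053, -0.748, -0.662]]
```

View pics/top0.png

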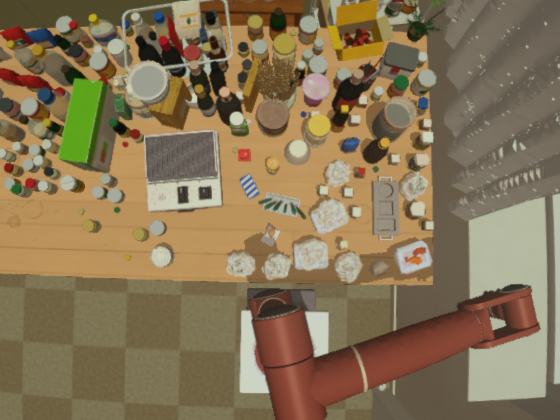

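View pics/side0.png

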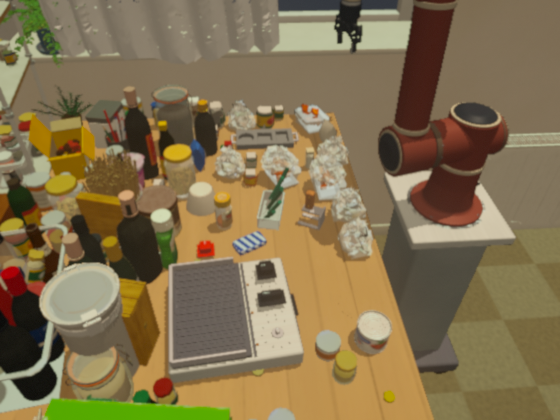

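Run:
```python
from h import *
p,_=last('top');q,_=last('side')
a=cv2.resize(p[125:255,140:300],None,fx=5,fy=4.6,interpolation=2)
cv2.imwrite('pics/c1.png',a[:600,:800,::-1])
b=cv2.resize(q[180:350,220:360],None,fx=3.5,fy=3.5,interpolation=2)
c=cv2.resize(p[165:250,360:410],None,fx=6,fy=6,interpolation=2)
h=max(b.shape[0],c.shape[0]);o=np.zeros((h,800,3),np.uint8);o[:b.shape[0],:b.shape[1]]=b;o[:c.shape[0],b.shape[1]:b.shape[1]+c.shape[1]]=c
cv2.imwrite('pics/c2.png',o[:600,:,::-1])
X=cloud('top',last('top')[1])
for n,(u,v) in dict(g1=(150,140),deck=(190,203),plate=(180,150),k1=(182,194),k2=(205,193),hand=(271,236),tray=(385,208),trayrim=(375,215),cup=(297,151),spice=(272,164),tin=(162,257),red=(244,155)).items(): print(n,X[v,u].round(3))
```

```text
g1 [0.757 0.506 0.061]
deck [0.53  0.35  0.052]
plate [0.72  0.393 0.065]
k1 [0.556 0.371 0.095]
k2 [0.562 0.29  0.094]
hand [0.418 0.057 0.072]
tray [ 0.533 -0.366  0.001]
trayrim [ 0.504 -0.324  0.016]
cup [ 0.725 -0.03   0.068]
spice [0.667 0.059 0.107]
tin [0.335 0.442 0.055]
red [0.712 0.162 0.04 ]
```

View pics/c1.png

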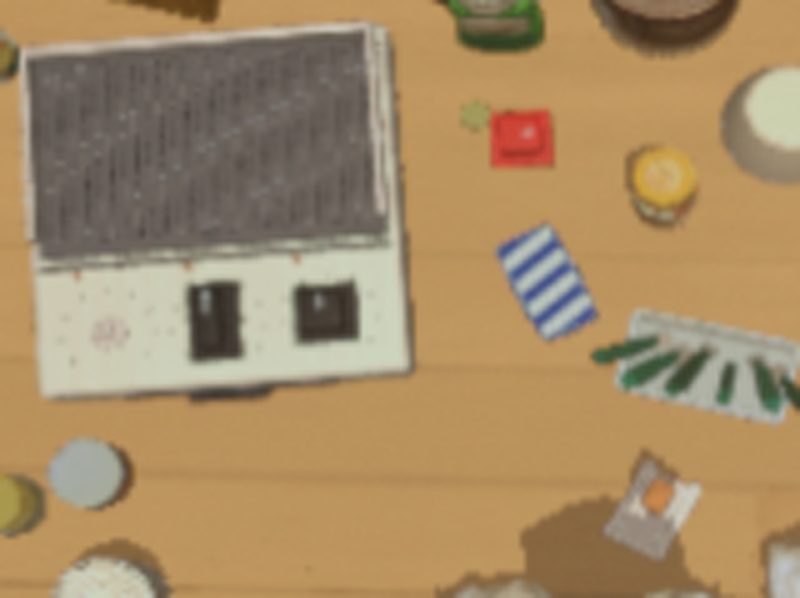

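View pics/c2.png

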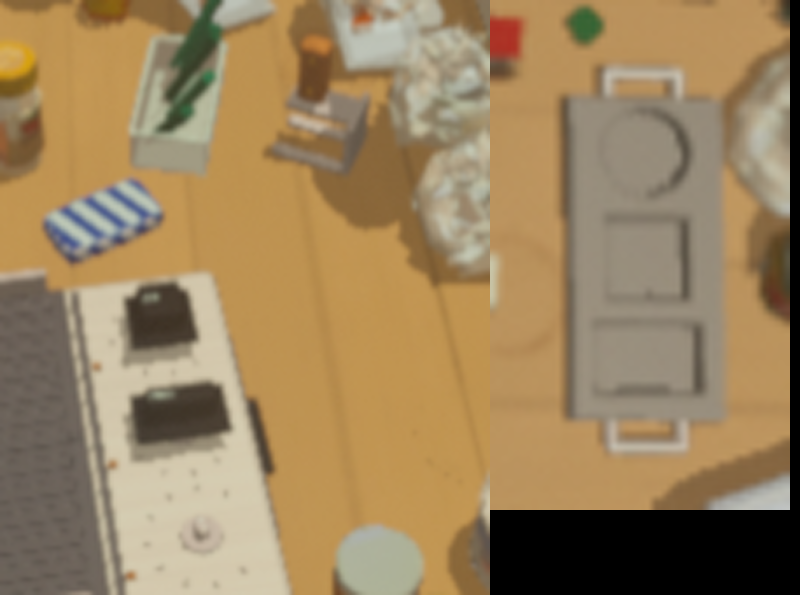

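```bash
python3 - <<'E'
from h import *
from h import _ if 0 else *
E
python3 - <<'E'
from h import *
for n in('top','side'):
    p,d=last(n); X=cloud(n,d); x,y,z=X[...,0],X[...,1],X[...,2]
    box=lambda a,b,c,e,f,g:(x>a)&(x<b)&(y>c)&(y<e)&(z>f)&(z<g)
    print(n)
    for nm,b in dict(k1top=(.5,.62,.33,.41,.09,.1),k2top=(.5,.62,.25,.33,.09,.1),plate=(.6,.78,.2,.56,.062,.07),deck=(.48,.6,.2,.56,.051,.06)).items():
        m=box(*b); P=X[m]; 
        if len(P)>4: r=cv2.minAreaRect(P[:,:2].astype(np.float32)*1000); print(nm,len(P),P.mean(0).round(4),np.round(r[0],1),np.round(r[1],1),round(r[2],1))
    m=box(.34,.5,-.02,.15,.012,.13); P=X[m]; ip=np.argsort(P[:,2])
    for lo,hi in((.1,.12),(.06,.1),(.04,.06),(.012,.04)):
        Q=P[(P[:,2]>lo)&(P[:,2]<hi)]
        if len(Q)>4: r=cv2.minAreaRect(Q[:,:2].astype(np.float32)*1000); print(lo,len(Q),Q.mean(0).round(4),np.round(r[0],1),np.round(r[1],1),round(r[2],1))
    s=p[210:260,255:290] if n=='top' else p[185:235,290:330]
    cv2.imwrite('pics/pl_%s.png'%n,cv2.resize(s,None,fx=10,fy=10,interpolation=0)[:,:,::-1])
    m=box(.36,.68,-.45,-.25,.01,.025)&(p.std(-1)<12); P=X[m]; print('tray',len(P),cv2.minAreaRect(P[:,:2].astype(np.float32)))
a=cv2.imread('pics/pl_top.png');b=cv2.imread('pics/pl_side.png')
cv2.imwrite('pics/pl.png',np.hstack([a,b])[:600,:800])
E
```

```text
top
k1top 42 [0.5562 0.3734 0.0947] [556.1 373.3] [42.9 11.5] 1.3
k2top 59 [0.5646 0.2953 0.0943] [564.6 294.3] [28.6 28.7] 3.0
plate 2082 [0.6959 0.3927 0.0654] [689.3 406.2] [178.9 301.6] 0.6
deck 1194 [0.5539 0.3897 0.0551] [552.4 375.5] [ 98.4 274.2] 1.0
0.1 36 [0.4326 0.0538 0.109 ] [463.3  26.4] [ 19.1 109.5] 47.6
0.06 41 [0.3523 0.0501 0.0658] [384.2  82. ] [ 87.7 136.7] 1.2
0.04 170 [0.3948 0.0625 0.0514] [421.4  66.1] [154.3 167.9] 85.6
0.012 44 [0.3675 0.0597 0.028 ] [420.1  65.9] [158.1 159.8] 89.8
tray 745 ((0.5323179364204407, -0.38216257095336914), (0.231194406747818, 0.1336980164051056), 0.4978008568286896)
side
k1top 133 [0.5578 0.3763 0.0941] [558.1 374.9] [46.  17.9] 5.9
k2top 135 [0.5665 0.2976 0.0942] [566.4 295.6] [29.5 31.8] 4.3
plate 6129 [0.6977 0.3967 0.0649] [704.3 408.2] [176.2 291. ] 5.5
deck 3041 [0.5544 0.4138 0.0547] [554.7 376.5] [100.1 274. ] 2.2
0.1 59 [0.4355 0.0549 0.1072] [462.9  27.6] [ 23.5 115.3] 46.9
0.06 147 [0.4055 0.0623 0.0757] [392.   80.3] [138.4 103.5] 89.8
0.04 278 [0.3939 0.0626 0.0509] [419.8  65.2] [154.4 169. ] 84.8
0.012 138 [0.3691 0.0629 0.0255] [402.   41.7] [ 87.6 214.8] 42.9
tray 345 ((0.5005007982254028, -0.3761606216430664), (0.278583288192749, 0.1337592899799347), 0.9761238098144531)  File "<stdin>", line 2
    from h import _ if 0 else *
                    ^^
SyntaxError: invalid syntax
```

View pics/pl.png

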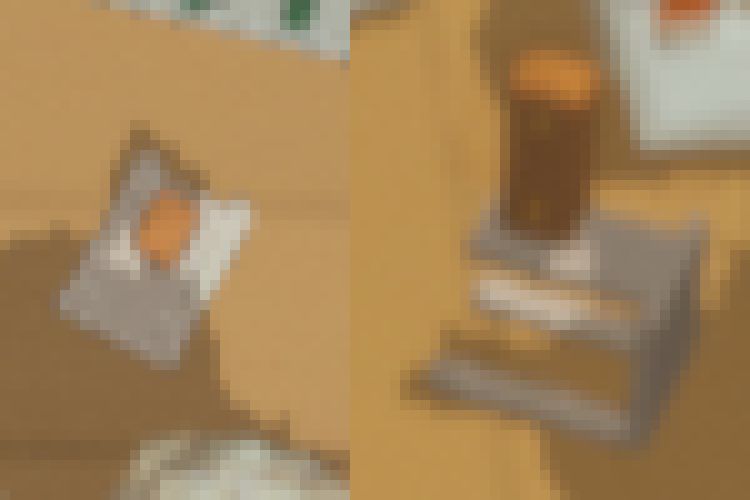

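Run:
```python
from h import *
print('backcorners',ray('top',[(260.7,239.8),(272.8,246.3)],.052).round(4).tolist())
print('tipL',ray('top',[(269.5,225)],.005).round(4), 'R front',ray('top',[(280,230.3)],.005).round(4),ray('top',[(280,230.3)],.052).round(4))
for n,b in(('top',(225,245,262,282)),('side',(186,200,298,315))):
    p,d=last(n); s=cv2.cvtColor(p,cv2.COLOR_RGB2HSV); c=p.astype(int)
    m=np.zeros(p.shape[:2],bool); sl=slice(b[0],b[1]),slice(b[2],b[3])
    m[sl]=((c[...,0]-c[...,2]>100)&(s[...,0]<15)&(c[...,0]>160))[sl]
    v,u=np.nonzero(m); print(n,len(u),u.mean(),v.mean(),ray(n,[(u.mean(),v.mean())],.11).round(4))
X=cloud('side',last('side')[1]);p=last('side')[0]
x,y,z=X[...,0],X[...,1],X[...,2]
m=(x>.36)&(x<.46)&(y>0)&(y<.12)&(z>.044)&(z<.056)&(np.arange(420)[:,None]>200)
P=X[m];r=cv2.minAreaRect(P[:,:2].astype(np.float32)*1000);print(len(P),r)
# tray
for n in('top',):
    p,d=last(n);X=cloud(n,d);c=p.astype(int)
    m=((c.max(-1)-c.min(-1)<22)&(c.mean(-1)>90)&(c.mean(-1)<185)).astype(np.uint8);m[:170]=0;m[250:]=0;m[:,:365]=0;m[:,402:]=0
    m=cv2.morphologyEx(m,cv2.MORPH_OPEN,np.ones((5,5)))
    m=cv2.morphologyEx(m,cv2.MORPH_CLOSE,np.ones((9,9)))
    k=max(cv2.findContours(m,0,1)[0],key=cv2.contourArea); w=ray(n,k[:,0],.02)
    r=cv2.minAreaRect(w[:,:2].astype(np.float32)*1000);print('tray',r,cv2.boundingRect(k))
    M=cv2.cvtColor(p,cv2.COLOR_RGB2GRAY)[175:240,370:402]
```

```text
backcorners [[0.4042, 0.0929, 0.052], [0.3821, 0.0495, 0.052]]
tipL [[0.4603 0.0633 0.005 ]] R front [[0.4417 0.0244 0.005 ]] [[0.4393 0.0252 0.052 ]]
top 17 271.05882352941177 232.2941176470588 [[0.429  0.0565 0.11  ]]
side 1 307.0 193.0 [[0.4394 0.0623 0.11  ]]
156 ((417.0069580078125, 59.89937210083008), (47.926265716552734, 60.61022186279297), 56.42622756958008)Traceback (most recent call last):
  File "<stdin>", line 19, in <module>
ValueError: max() iterable argument is empty
```

Request:
{"method": "jog_arm", "body": {
  "steps": [
    {"delta_rot":[0,0,8],"linear":[0,0,0],"grip":0.085},
    {"delta_rot":[0,0,8],"linear":[0,0,0],"grip":0.085},
    {"delta_rot":[0,0,8],"linear":[0,0,0],"grip":0.085},
    {"delta_rot":[0,0,8],"linear":[0,0,0],"grip":0.085},
    {"delta_rot":[0,0,8],"linear":[0,0,0],"grip":0.085},
    {"delta_rot":[0,0,8],"linear":[0,0,0],"grip":0.085},
    {"delta_rot":[0,0,0],"linear":[-0.0075,-0.047,0],"grip":0.085},
    {"delta_rot":[0,0,0],"linear":[-0.0075,-0.047,0],"grip":0.085},
    {"delta_rot":[0,0,0],"linear":[-0.0075,-0.047,0],"grip":0.085},
    {"delta_rot":[0,0,0],"linear":[-0.0075,-0.047,0],"grip":0.085}
  ],
  "newtons": 60
}}

```text
t: 1.1
tool_pos: [0.2826, -0.4001, 0.23]
tool_rot: [-3.053, 0.734, 0.002]
contact_force: [0.7, -0.2, -4.0]
opening: 0.085
grip_force: 0.0
```

Request:
{"method": "jog_arm", "body": {
  "steps": [
    {"delta_rot":[0,0,0],"linear":[-0.0075,-0.047,0],"grip":0.085},
    {"delta_rot":[0,0,0],"linear":[-0.0075,-0.047,0],"grip":0.085},
    {"delta_rot":[0,0,0],"linear":[-0.0075,-0.047,0],"grip":0.085},
    {"delta_rot":[0,0,0],"linear":[-0.0075,-0.047,0],"grip":0.085},
    {"delta_rot":[0,0,0],"linear":[-0.0075,-0.047,0],"grip":0.085},
    {"delta_rot":[0,0,0],"linear":[-0.0075,-0.047,0],"grip":0.085},
    {"delta_rot":[0,0,0],"linear":[-0.0075,-0.047,0],"grip":0.085},
    {"delta_rot":[0,0,0],"linear":[-0.0075,-0.047,0],"grip":0.085}
  ]
}}

```text
t: 1.9
tool_pos: [0.3995, -0.0379, 0.2305]
tool_rot: [3.055, -0.733, -0.001]
contact_force: [1.8, -0.3, -3.6]
opening: 0.0851
grip_force: 0.0
```

```bash
cat >> h.py <<'E'
def to(x,y,z,psi=None):
    "tool-frame shift from the measured pose to the world point; psi = heading of tool x, deg"
    o=st(); M=Ro.from_rotvec(o['tool_rot']).as_matrix(); d=M.T@(np.array([x,y,z])-o['tool_pos'])
    p=np.degrees(np.arctan2(M[1,0],M[0,0])); print('psi',p.round(2),'tilt',M[:,2].round(4),'shift',d.round(4),'turn z',None if psi is None else round(float(p-psi),2))
E
python3 - <<'E'
from h import *
to(.431,.054,.12,-27)
p,_=grab('side','side1.png')
# tray mask, on the first pictures
p,d=last('top');print(p[180,374],p[200,398],p[205,374],p[230,384],p[190,386])
m=(np.abs(p[...].astype(int)-p[205,375].astype(int)).max(-1)<22).astype(np.uint8)
m[:170]=0;m[250:]=0;m[:,:365]=0;m[:,405:]=0
m=cv2.morphologyEx(m,cv2.MORPH_CLOSE,np.ones((9,9)));m=cv2.morphologyEx(m,cv2.MORPH_OPEN,np.ones((7,7)))
cs=cv2.findContours(m,0,1)[0]
for k in cs:
    if cv2.contourArea(k)>300: print('tray',cv2.minAreaRect(ray('top',k[:,0],.02)[:,:2].astype(np.float32)*1000),cv2.boundingRect(k))
E
```

```text
t 1.9 pos [ 0.3995 -0.0379  0.2305] rot [ 3.0548e+00 -7.3320e-01 -1.0000e-03] F [ 1.8 -0.3 -3.6] op 0.0851 q [-0.28 -0.53  2.1  -0.    1.57  1.76]
psi -26.99 tilt [-6.e-04  1.e-04 -1.e+00] shift [-0.0136 -0.0962  0.1105] turn z 0.01
[173 140  99] [164 143 115] [144 134 117] [124 114  99] [151 140 122]
tray ((533.4769897460938, -374.3384704589844), (109.80584716796875, 234.72630310058594), 89.67892456054688) (374, 176, 30, 64)
```

Request:
{"method": "jog_arm", "body": {
  "steps": [
    {"delta_rot":[0,0,0],"linear":[-0.0068,-0.0481,0],"grip":0.085},
    {"delta_rot":[0,0,0],"linear":[-0.0068,-0.0481,0],"grip":0.085},
    {"delta_rot":[0,0,0],"linear":[0,0,0.04],"grip":0.085},
    {"delta_rot":[0,0,0],"linear":[0,0,0.04],"grip":0.085},
    {"delta_rot":[0,0,0],"linear":[0,0,0.04],"grip":0.085},
    {"delta_rot":[0,0,0],"linear":[0,0,0.02],"grip":0.085},
    {"delta_rot":[0,0,0],"linear":[0,0,0.02],"grip":0.085},
    {"delta_rot":[0,0,0],"linear":[0,0,0.004],"grip":0.085},
    {"delta_rot":[0,0,0],"linear":[0,0,0],"grip":0.085}
  ]
}}

```text
t: 2.85
tool_pos: [0.4304, 0.0518, 0.0663]
tool_rot: [3.054, -0.733, -0.004]
contact_force: [-0.5, -0.3, -3.2]
opening: 0.0851
grip_force: 0.0
```

Run:
```python
from h import *
to(.431,.054,.066,-27)
p,_=grab('side','s2.png'); q,_=grab('top')
a=cv2.resize(p[130:250,270:390],(480,480),interpolation=2)
b=cv2.resize(q[190:270,240:320],(320,320),interpolation=2)
o=np.zeros((480,800,3),np.uint8);o[:,:480]=a;o[:320,480:]=b
cv2.imwrite('pics/v2.png',o[:,:,::-1])
```

```text
t 2.85 pos [0.4304 0.0518 0.0663] rot [ 3.0543 -0.733  -0.0043] F [-0.5 -0.3 -3.2] op 0.0851 q [-0.05 -0.26  2.19 -0.    1.21  1.99]
psi -26.99 tilt [-2.8e-03  1.0e-04 -1.0e+00] shift [-0.0004 -0.0022  0.0003] turn z 0.01
```

View pics/v2.png

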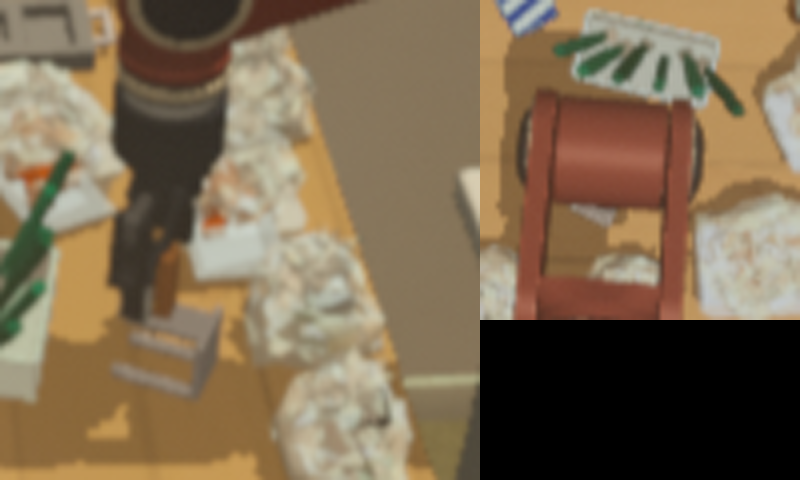

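Run:
```python
from h import *
f=lambda X:((proj('side',X)-[270,130])*4).round(0).tolist()
print('tcp,near,far finger ends',f([(.4304,.0518,.066),(.4304+.021,.0518+.042,.066),(.4304-.021,.0518-.042,.066)]))
print('handle top/bottom, foot expected',f([(.431,.054,.11),(.431,.054,.052),(.431,.054,0)]))
c=np.array([np.cos(np.radians(-27)),np.sin(np.radians(-27))]);n=np.array([-c[1],c[0]]);o=np.array([.431,.054])
for a,b,z in((-.042,.0235,.052),(-.042,-.0235,.052),(.025,.0235,.005),(.025,.0235,0),(-.042,.0235,0)): print(a,b,z,f([(*(o+a*c+b*n),z)]))
```

```text
tcp,near,far finger ends [[156.0, 290.0], [133.0, 331.0], [177.0, 250.0]]
handle top/bottom, foot expected [[159.0, 244.0], [154.0, 306.0], [150.0, 359.0]]
-0.042 0.0235 0.052 [[200.0, 344.0]]
-0.042 -0.0235 0.052 [[221.0, 302.0]]
0.025 0.0235 0.005 [[106.0, 366.0]]
0.025 0.0235 0 [[106.0, 371.0]]
-0.042 0.0235 0 [[194.0, 397.0]]
```

Request:
{"method": "jog_arm", "body": {
  "steps": [
    {"delta_rot":[0,0,0],"linear":[-0.002,-0.001,0],"grip":0.04},
    {"delta_rot":[0,0,0],"linear":[0,0,0],"grip":0.01},
    {"delta_rot":[0,0,0],"linear":[0,0,0],"grip":0.01},
    {"delta_rot":[0,0,0],"linear":[0,0,0],"grip":0.01},
    {"delta_rot":[0,0,0],"linear":[0,0,0],"grip":0.01},
    {"delta_rot":[0,0,0],"linear":[0,0,0],"grip":0.01},
    {"delta_rot":[0,0,0],"linear":[0,0,0],"grip":0.01},
    {"delta_rot":[0,0,0],"linear":[0,0,0],"grip":0.01}
  ],
  "newtons": 80
}}

```text
t: 3.75
tool_pos: [0.4303, 0.0537, 0.0676]
tool_rot: [3.055, -0.733, 0.001]
contact_force: [-0.6, -1.3, -2.0]
opening: 0.017
grip_force: 78.5
```

Request:
{"method": "jog_arm", "body": {
  "steps": [
    {"delta_rot":[0,0,0],"linear":[0,0,-0.03],"grip":0.01},
    {"delta_rot":[0,0,0],"linear":[0,0,-0.04],"grip":0.01},
    {"delta_rot":[0,0,0],"linear":[0,0,-0.04],"grip":0.01},
    {"delta_rot":[0,0,0],"linear":[0,0,-0.01],"grip":0.01},
    {"delta_rot":[0,0,-8.175],"linear":[0,0,0],"grip":0.01},
    {"delta_rot":[0,0,-8.175],"linear":[0,0,0],"grip":0.01},
    {"delta_rot":[0,0,-8.175],"linear":[0,0,0],"grip":0.01},
    {"delta_rot":[0,0,-8.175],"linear":[0,0,0],"grip":0.01},
    {"delta_rot":[0,0,0],"linear":[0,0,0],"grip":0.01}
  ]
}}

```text
t: 4.65
tool_pos: [0.4289, 0.0538, 0.1848]
tool_rot: [-3.137, -0.156, 0.006]
contact_force: [0.4, -0.3, -6.9]
opening: 0.0172
grip_force: 78.9
```

Run:
```python
from h import *
to(.4675,.3658,.19,5.7)
z=cv2.imread('pics/top0.png')[:,:,::-1]
# front deck edge: per column, lowest white pixel
hs=cv2.cvtColor(z,cv2.COLOR_RGB2HSV); w=(hs[...,1]<60)&(hs[...,2]>150)
pts=[]
for u in list(range(152,176))+list(range(200,217)):
    v=np.nonzero(w[195:217,u])[0]
    if len(v): pts.append((u,195+v.max()+.5))
X=ray('top',pts,.055)[:,:2]
k=cv2.fitLine(X.astype(np.float32),cv2.DIST_HUBER,0,.0001,.0001).ravel();print(len(X),k,np.degrees(np.arctan2(-k[0]*np.sign(k[1]),abs(k[1]))))
```

```text
t 4.65 pos [0.4289 0.0538 0.1848] rot [-3.1372 -0.156   0.0056] F [ 0.4 -0.3 -6.9] op 0.0172 q [-0.05 -0.4   2.09  0.    1.46  1.42]
psi 5.7 tilt [-3.6e-03  3.0e-04 -1.0e+00] shift [ 0.0693 -0.3066 -0.0052] turn z -0.0
41 [ 0.09873011 -0.99511427  0.5087682   0.37770572] 5.6660495
```

Request:
{"method": "jog_arm", "body": {
  "steps": [
    {"delta_rot":[0,0,0],"linear":[0.0099,-0.0438,0],"grip":0.01},
    {"delta_rot":[0,0,0],"linear":[0.0099,-0.0438,0],"grip":0.01},
    {"delta_rot":[0,0,0],"linear":[0.0099,-0.0438,0],"grip":0.01},
    {"delta_rot":[0,0,0],"linear":[0.0099,-0.0438,0],"grip":0.01},
    {"delta_rot":[0,0,0],"linear":[0.0099,-0.0438,0],"grip":0.01},
    {"delta_rot":[0,0,0],"linear":[0.0099,-0.0438,0],"grip":0.01},
    {"delta_rot":[0,0,0],"linear":[0.0099,-0.0438,0],"grip":0.01},
    {"delta_rot":[0,0,0],"linear":[0,0,0.025],"grip":0.01},
    {"delta_rot":[0,0,0],"linear":[0,0,0.025],"grip":0.01},
    {"delta_rot":[0,0,0],"linear":[0,0,0.008],"grip":0.01}
  ]
}}

```text
t: 5.65
tool_pos: [0.4658, 0.3646, 0.124]
tool_rot: [3.134, 0.153, -0.012]
contact_force: [-0.8, -0.3, -6.6]
opening: 0.0175
grip_force: 79.9
```

Run:
```python
from h import *
to(.4675,.3658,.1276,5.7)
p,d=grab('side'); q,_=grab('top')
a=cv2.resize(p[215:345,230:350],(480,520),interpolation=2)
b=cv2.resize(q[170:235,150:230],(320,260),interpolation=2)
o=np.zeros((520,800,3),np.uint8);o[:,:480]=a;o[:260,480:]=b
cv2.imwrite('pics/v3.png',o[:,:,::-1])
f=lambda X:((proj('side',X)-[230,215])*4).round(0).tolist()
c=np.array([np.cos(np.radians(5.7)),np.sin(np.radians(5.7))]);n=np.array([-c[1],c[0]])
op=np.array(ctrl.get_obs()['tool_pos'])
for nm,a_,b_,z in(('back top near',-.042,.0235,.052),('back bot near',-.042,.0235,0),('tip near top',.025,.0235,.005),('tip far top',.025,-.0135,.005)): print(nm,f([(*(op[:2]+a_*c+b_*n),op[2]-.0676+z)]))
print('skirt bottom y+19 front corner',f([(*(np.array([.557,.3748])-.031*c+.019*n),.07)]),'spindle',f([(.557,.3748,.058)]))
```

```text
t 5.65 pos [0.4658 0.3646 0.124 ] rot [ 3.1339  0.1533 -0.0116] F [-0.8 -0.3 -6.6] op 0.0175 q [ 0.54  0.07  1.78 -0.    1.3   2.01]
psi 5.6 tilt [-0.0072 -0.0043 -1.    ] shift [ 0.0018 -0.001  -0.0036] turn z -0.1
back top near [[411.0, 289.0]]
back bot near [[402.0, 345.0]]
tip near top [[287.0, 356.0]]
tip far top [[274.0, 304.0]]
skirt bottom y+19 front corner [[226.0, 353.0]] spindle [[166.0, 345.0]]
```

View pics/v3.png

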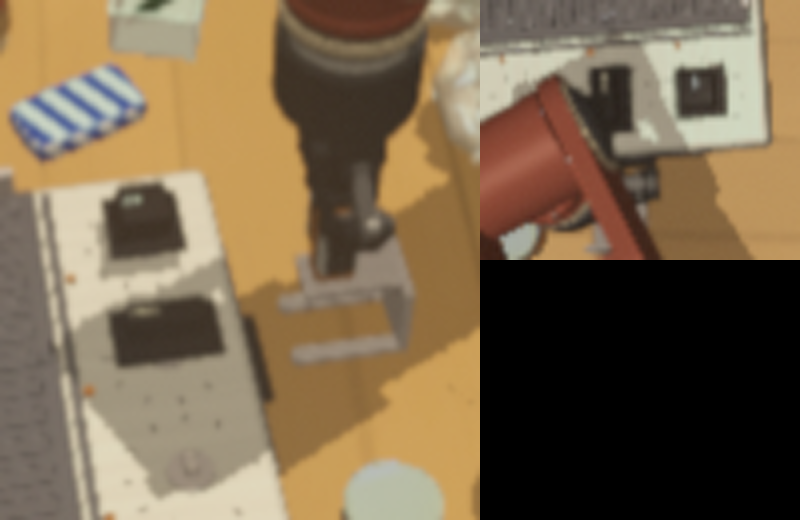

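Request:
{"method": "jog_arm", "body": {
  "steps": [
    {"delta_rot":[0,0,0],"linear":[0,-0.001,-0.004],"grip":0.01},
    {"delta_rot":[0,0,0],"linear":[0,0,0],"grip":0.01},
    {"delta_rot":[0,0,0],"linear":[0.02,0,0],"grip":0.01},
    {"delta_rot":[0,0,0],"linear":[0,0,0],"grip":0.01}
  ]
}}

```text
t: 6.15
tool_pos: [0.4908, 0.3691, 0.1357]
tool_rot: [-3.136, -0.154, -0.007]
contact_force: [1.2, -0.4, -6.9]
opening: 0.0169
grip_force: 79.8
```

Run:
```python
from h import *
to(.556,.3748,.1276,5.7)
```

```text
t 6.15 pos [0.4908 0.3691 0.1357] rot [-3.1359 -0.154  -0.0072] F [ 1.2 -0.4 -6.9] op 0.0169 q [ 0.52  0.1   1.73 -0.    1.31  2.  ]
psi 5.62 tilt [ 0.0045  0.0021 -1.    ] shift [0.0654 0.0007 0.0084] turn z -0.08
```

Request:
{"method": "jog_arm", "body": {
  "steps": [
    {"delta_rot":[0,0,0],"linear":[0,0,0],"grip":0.01},
    {"delta_rot":[0,0,0],"linear":[0,0,0],"grip":0.01},
    {"delta_rot":[0,0,0],"linear":[0,0,0],"grip":0.01}
  ]
}}

```text
t: 6.45
tool_pos: [0.4879, 0.3687, 0.1335]
tool_rot: [-3.138, -0.157, -0.0]
contact_force: [0.7, -0.6, -5.6]
opening: 0.017
grip_force: 79.8
```

Request:
{"method": "jog_arm", "body": {
  "steps": [
    {"delta_rot":[0,0,0],"linear":[0,0,0],"grip":0.01},
    {"delta_rot":[0,0,0],"linear":[0,0,0],"grip":0.01}
  ]
}}

```text
t: 6.65
tool_pos: [0.488, 0.3687, 0.1333]
tool_rot: [3.138, 0.157, -0.0]
contact_force: [0.8, -0.8, -6.2]
opening: 0.0169
grip_force: 79.8
```

Run:
```python
from h import *
to(.556,.3748,.1276,5.7)
```

```text
t 6.65 pos [0.488  0.3687 0.1333] rot [ 3.1376e+00  1.5690e-01 -2.0000e-04] F [ 0.8 -0.8 -6.2] op 0.0169 q [0.53 0.1  1.73 0.   1.31 2.  ]
psi 5.72 tilt [-1.e-04 -0.e+00 -1.e+00] shift [0.0683 0.0007 0.0057] turn z 0.02
```

Request:
{"method": "jog_arm", "body": {
  "steps": [
    {"delta_rot":[0,0,0],"linear":[0,0.0007,0.0055],"grip":0.01},
    {"delta_rot":[0,0,0],"linear":[0,0,0],"grip":0.01},
    {"delta_rot":[0,0,0],"linear":[0,0,0],"grip":0.01},
    {"delta_rot":[0,0,0],"linear":[0,0,0],"grip":0.01}
  ]
}}

```text
t: 7.05
tool_pos: [0.4883, 0.368, 0.1277]
tool_rot: [3.138, 0.157, -0.0]
contact_force: [0.2, -0.2, -5.9]
opening: 0.0173
grip_force: 79.8
```

Request:
{"method": "jog_arm", "body": {
  "steps": [
    {"delta_rot":[0,0,0],"linear":[0.009,0,0],"grip":0.01},
    {"delta_rot":[0,0,0],"linear":[0.009,0,0],"grip":0.01},
    {"delta_rot":[0,0,0],"linear":[0.007,0,0],"grip":0.01},
    {"delta_rot":[0,0,0],"linear":[0,0,0],"grip":0.01},
    {"delta_rot":[0,0,0],"linear":[0,0,0],"grip":0.01}
  ]
}}

```text
t: 7.55
tool_pos: [0.5135, 0.3704, 0.1277]
tool_rot: [3.138, 0.156, -0.001]
contact_force: [0.3, 0.2, -5.9]
opening: 0.017
grip_force: 79.8
```

Run:
```python
from h import *
to(.556,.3748,.1276,5.7)
p,d=grab('side'); q,_=grab('top')
a=cv2.resize(p[235:325,230:320],(560,560),interpolation=2)
cv2.imwrite('pics/v4.png',a[:,:,::-1])
```

```text
t 7.55 pos [0.5135 0.3704 0.1277] rot [ 3.1376e+00  1.5610e-01 -7.0000e-04] F [ 0.3  0.2 -5.9] op 0.017 q [0.51 0.15 1.68 0.   1.31 1.98]
psi 5.7 tilt [-4.e-04 -1.e-04 -1.e+00] shift [ 0.0428 -0.0001  0.0001] turn z -0.0
```

View pics/v4.png

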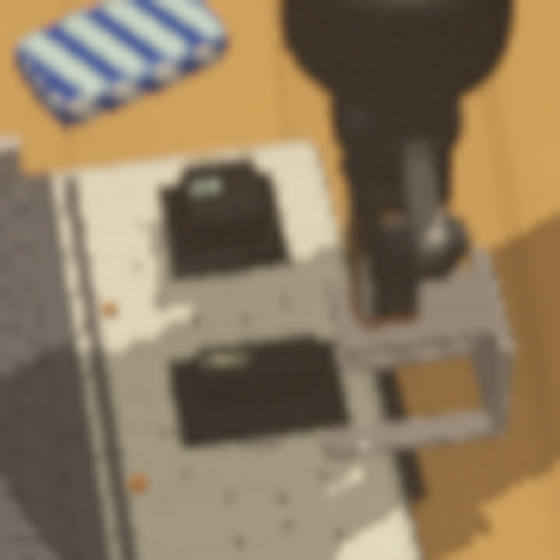

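Request:
{"method": "jog_arm", "body": {
  "steps": [
    {"delta_rot":[0,0,0],"linear":[0.009,0,0],"grip":0.01},
    {"delta_rot":[0,0,0],"linear":[0.009,0,0],"grip":0.01},
    {"delta_rot":[0,0,0],"linear":[0.006,0,0],"grip":0.01},
    {"delta_rot":[0,0,0],"linear":[0,0,0],"grip":0.01},
    {"delta_rot":[0,0,0],"linear":[0,0,0],"grip":0.01}
  ]
}}

```text
t: 8.15
tool_pos: [0.5372, 0.3728, 0.1277]
tool_rot: [3.138, 0.156, -0.001]
contact_force: [0.4, -0.5, -6.4]
opening: 0.0173
grip_force: 79.8
```

Request:
{"method": "jog_arm", "body": {
  "steps": [
    {"delta_rot":[0,0,0],"linear":[0.007,0,0],"grip":0.01},
    {"delta_rot":[0,0,0],"linear":[0.006,0,0],"grip":0.01},
    {"delta_rot":[0,0,0],"linear":[0.004,0,0],"grip":0.01},
    {"delta_rot":[0,0,0],"linear":[0,0,0],"grip":0.01},
    {"delta_rot":[0,0,0],"linear":[0,0,0],"grip":0.01}
  ]
}}

```text
t: 8.65
tool_pos: [0.554, 0.3746, 0.1277]
tool_rot: [3.138, 0.156, -0.0]
contact_force: [0.0, -0.2, -6.2]
opening: 0.0172
grip_force: 79.8
```

Run:
```python
from h import *
to(.556,.3748,.1276,5.7)
p,d=grab('side'); q,_=grab('top')
a=cv2.resize(p[225:315,220:310],(560,560),interpolation=2)
cv2.imwrite('pics/v5.png',a[:,:,::-1])
```

```text
t 8.65 pos [0.554  0.3746 0.1277] rot [ 3.1377e+00  1.5650e-01 -5.0000e-04] F [ 0.  -0.2 -6.2] op 0.0172 q [0.48 0.23 1.59 0.   1.32 1.95]
psi 5.71 tilt [-3.e-04 -0.e+00 -1.e+00] shift [ 0.002  -0.      0.0001] turn z 0.01
```

View pics/v5.png

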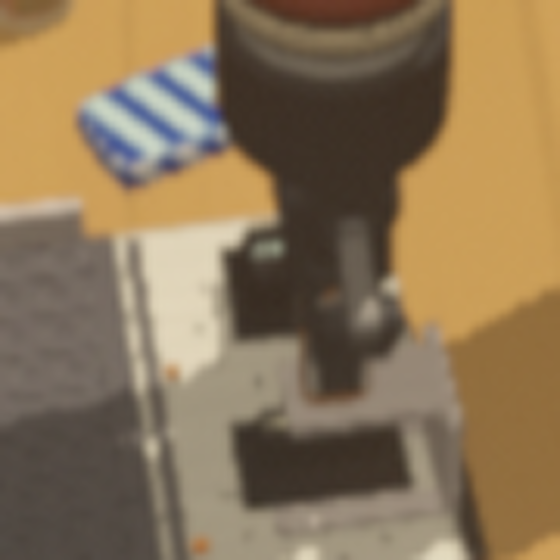

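Request:
{"method": "jog_arm", "body": {
  "steps": [
    {"delta_rot":[0,0,0],"linear":[0.0015,0,0],"grip":0.01},
    {"delta_rot":[0,0,0],"linear":[0,0,-0.003],"grip":0.01},
    {"delta_rot":[0,0,0],"linear":[0,0,-0.003],"grip":0.01},
    {"delta_rot":[0,0,0],"linear":[0,0,-0.003],"grip":0.01},
    {"delta_rot":[0,0,0],"linear":[0,0,-0.003],"grip":0.01},
    {"delta_rot":[0,0,0],"linear":[0,0,-0.003],"grip":0.01},
    {"delta_rot":[0,0,0],"linear":[0,0,-0.004],"grip":0.01},
    {"delta_rot":[0,0,0],"linear":[0,0,-0.004],"grip":0.01},
    {"delta_rot":[0,0,0],"linear":[0,0,-0.004],"grip":0.01},
    {"delta_rot":[0,0,0],"linear":[0,0,0],"grip":0.01}
  ]
}}

```text
t: 9.75
tool_pos: [0.5562, 0.3751, 0.1565]
tool_rot: [-3.137, -0.157, -0.003]
contact_force: [-0.7, -0.6, -6.0]
opening: 0.0174
grip_force: 80.0
```

Request:
{"method": "jog_arm", "body": {
  "steps": [
    {"delta_rot":[0,0,0],"linear":[0,0,-0.005],"grip":0.01},
    {"delta_rot":[0,0,0],"linear":[0,0,-0.005],"grip":0.01},
    {"delta_rot":[0,0,0],"linear":[0,0,-0.005],"grip":0.01},
    {"delta_rot":[0,0,0],"linear":[0,0,0],"grip":0.01},
    {"delta_rot":[0,0,0],"linear":[0,0,0],"grip":0.01}
  ]
}}

```text
t: 10.25
tool_pos: [0.5556, 0.3748, 0.1701]
tool_rot: [-3.138, -0.157, -0.001]
contact_force: [-0.1, -0.5, -6.5]
opening: 0.0171
grip_force: 80.0
```

Run:
```python
from h import *
to(.40,.33,.17,90)
p,d=grab('side'); q,_=grab('top')
a=cv2.resize(p[205:315,210:320],(560,560),interpolation=2)
cv2.imwrite('pics/v6.png',a[:,:,::-1])
```

```text
t 10.25 pos [0.5556 0.3748 0.1701] rot [-3.1375e+00 -1.5670e-01 -6.0000e-04] F [-0.1 -0.5 -6.5] op 0.0171 q [ 0.48  0.2   1.56 -0.    1.39  1.95]
psi 5.72 tilt [ 4.e-04  2.e-04 -1.e+00] shift [-0.1593  0.0291  0.    ] turn z -84.28
```

View pics/v6.png

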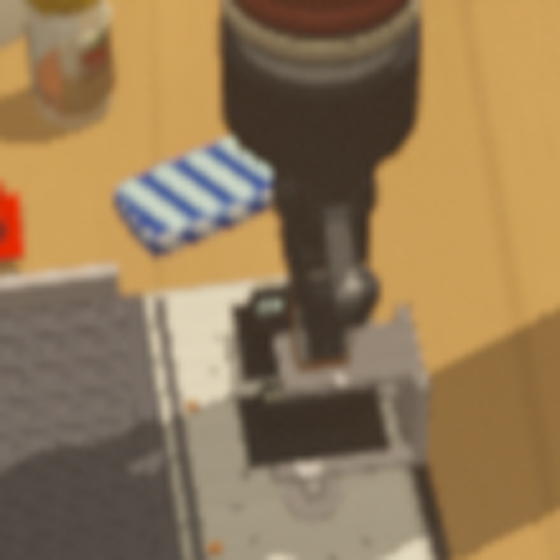

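Request:
{"method": "jog_arm", "body": {
  "steps": [
    {"delta_rot":[0,0,0],"linear":[-0.005,0.0023,0],"grip":0.01},
    {"delta_rot":[0,0,0],"linear":[-0.01,0.0023,0],"grip":0.01},
    {"delta_rot":[0,0,0],"linear":[-0.018,0.0023,0],"grip":0.01},
    {"delta_rot":[0,0,0],"linear":[-0.024,0.0023,0],"grip":0.01},
    {"delta_rot":[0,0,0],"linear":[-0.024,0.0023,0],"grip":0.01},
    {"delta_rot":[0,0,0],"linear":[-0.024,0.0023,0],"grip":0.01},
    {"delta_rot":[0,0,0],"linear":[-0.024,0.0023,0],"grip":0.01},
    {"delta_rot":[0,0,0],"linear":[-0.02,0.0023,0],"grip":0.01},
    {"delta_rot":[0,0,0],"linear":[-0.015,0.0023,0],"grip":0.01},
    {"delta_rot":[0,0,0],"linear":[-0.01,0.0023,0],"grip":0.01}
  ]
}}

```text
t: 11.35
tool_pos: [0.3829, 0.334, 0.1695]
tool_rot: [3.138, 0.158, -0.001]
contact_force: [-0.5, 0.0, -5.8]
opening: 0.0172
grip_force: 80.2
```

Request:
{"method": "jog_arm", "body": {
  "steps": [
    {"delta_rot":[0,0,-4],"linear":[0,0,0],"grip":0.01},
    {"delta_rot":[0,0,-7],"linear":[0,0,0],"grip":0.01},
    {"delta_rot":[0,0,-8],"linear":[0,0,0],"grip":0.01},
    {"delta_rot":[0,0,-8],"linear":[0,0,0],"grip":0.01},
    {"delta_rot":[0,0,-8],"linear":[0,0,0],"grip":0.01},
    {"delta_rot":[0,0,-8],"linear":[0,0,0],"grip":0.01},
    {"delta_rot":[0,0,-8],"linear":[0,0,0],"grip":0.01},
    {"delta_rot":[0,0,-8],"linear":[0,0,0],"grip":0.01},
    {"delta_rot":[0,0,-8],"linear":[0,0,0],"grip":0.01},
    {"delta_rot":[0,0,-8],"linear":[0,0,0],"grip":0.01}
  ]
}}

```text
t: 12.35
tool_pos: [0.3844, 0.3343, 0.1698]
tool_rot: [-2.388, -2.041, -0.0]
contact_force: [0.7, 0.3, -5.1]
opening: 0.017
grip_force: 80.2
```

Request:
{"method": "jog_arm", "body": {
  "steps": [
    {"delta_rot":[0,0,-6.3],"linear":[0,0,0],"grip":0.01},
    {"delta_rot":[0,0,-3],"linear":[0,0,0],"grip":0.01},
    {"delta_rot":[0,0,0],"linear":[0,0,0.005],"grip":0.01},
    {"delta_rot":[0,0,0],"linear":[0,0,0.01],"grip":0.01},
    {"delta_rot":[0,0,0],"linear":[0,0,0.015],"grip":0.01},
    {"delta_rot":[0,0,0],"linear":[0,0,0.015],"grip":0.01},
    {"delta_rot":[0,0,0],"linear":[0,0,0.015],"grip":0.01},
    {"delta_rot":[0,0,0],"linear":[0,0,0.01],"grip":0.01},
    {"delta_rot":[0,0,0],"linear":[0,0,0.005],"grip":0.01},
    {"delta_rot":[0,0,0],"linear":[0,0,0],"grip":0.01}
  ]
}}

```text
t: 13.35
tool_pos: [0.3841, 0.3342, 0.0936]
tool_rot: [-2.221, -2.221, 0.003]
contact_force: [-1.0, 0.2, -6.2]
opening: 0.0167
grip_force: 80.2
```

Run:
```python
from h import *
to(.385,.335,.069,90)
p,d=grab('side'); q,_=grab('top')
a=cv2.resize(p[240:370,250:390],(560,520),interpolation=2)
b=cv2.resize(q[190:250,150:210],(240,240),interpolation=2)
o=np.zeros((520,800,3),np.uint8);o[:,:560]=a;o[:240,560:]=b
cv2.imwrite('pics/v7.png',o[:,:,::-1])
```

```text
t 13.35 pos [0.3841 0.3342 0.0936] rot [-2.2208 -2.2214  0.0031] F [-1.   0.2 -6.2] op 0.0167 q [ 0.57 -0.1   2.    0.    1.24  0.57]
psi 90.01 tilt [-0.0017 -0.0011 -1.    ] shift [0.0009 0.0009 0.0246] turn z 0.01
```

View pics/v7.png

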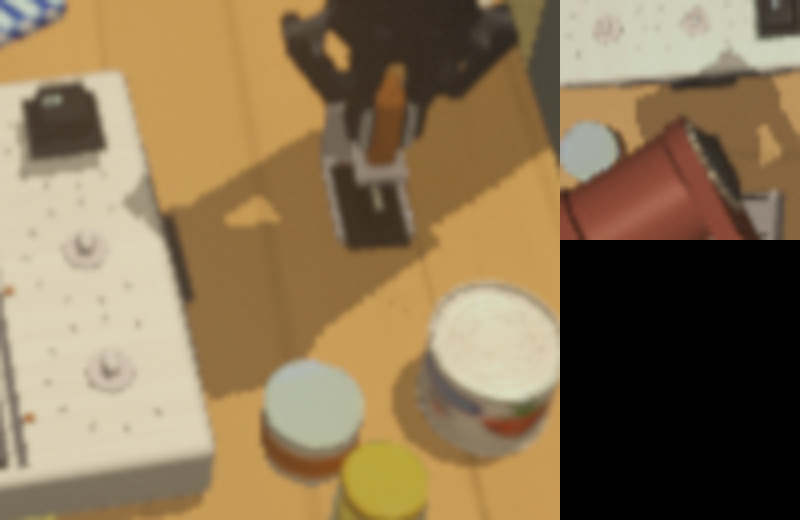

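Request:
{"method": "jog_arm", "body": {
  "steps": [
    {"delta_rot":[0,0,0],"linear":[0,0,0.008],"grip":0.01},
    {"delta_rot":[0,0,0],"linear":[0,0,0.007],"grip":0.01},
    {"delta_rot":[0,0,0],"linear":[0,0,0.004],"grip":0.01},
    {"delta_rot":[0,0,0],"linear":[0,0,0.003],"grip":0.01},
    {"delta_rot":[0,0,0],"linear":[0,0,0.002],"grip":0.01},
    {"delta_rot":[0,0,0],"linear":[0,0,0],"grip":0.01},
    {"delta_rot":[0,0,0],"linear":[0,0,0],"grip":0.01}
  ]
}}

```text
t: 14.15
tool_pos: [0.3848, 0.3346, 0.071]
tool_rot: [2.221, 2.222, 0.0]
contact_force: [0.1, -1.0, -5.6]
opening: 0.0172
grip_force: 80.2
```

Run:
```python
from h import *
to(.385,.27,.069,90)
```

```text
t 14.15 pos [0.3848 0.3346 0.071 ] rot [2.2211e+00 2.2217e+00 5.0000e-04] F [ 0.1 -1.  -5.6] op 0.0172 q [ 0.57 -0.07  2.01 -0.    1.19  0.57]
psi 90.01 tilt [ 3.e-04  2.e-04 -1.e+00] shift [-0.0646  0.0002  0.002 ] turn z 0.01
```

Request:
{"method": "jog_arm", "body": {
  "steps": [
    {"delta_rot":[0,0,0],"linear":[-0.004,0,0],"grip":0.01},
    {"delta_rot":[0,0,0],"linear":[-0.01,0,0],"grip":0.01},
    {"delta_rot":[0,0,0],"linear":[-0.016,0,0],"grip":0.01},
    {"delta_rot":[0,0,0],"linear":[-0.018,0,0],"grip":0.01},
    {"delta_rot":[0,0,0],"linear":[-0.018,0,0],"grip":0.01},
    {"delta_rot":[0,0,0],"linear":[-0.01,0,0],"grip":0.01},
    {"delta_rot":[0,0,0],"linear":[0,0,-0.02],"grip":0.01},
    {"delta_rot":[0,0,0],"linear":[0,0,-0.04],"grip":0.01},
    {"delta_rot":[0,0,0],"linear":[0,0,-0.04],"grip":0.01},
    {"delta_rot":[0,0,0],"linear":[0,0,0],"grip":0.01}
  ]
}}

```text
t: 15.15
tool_pos: [0.3885, 0.2597, 0.1775]
tool_rot: [2.218, 2.218, 0.019]
contact_force: [1.9, 0.5, -5.1]
opening: 0.017
grip_force: 80.4
```

Run:
```python
from h import *
c=np.array([.99505,.0993])
to(*(np.array([.5655,.2964])-.09*c),.17,5.7)
p,d=grab('side'); q,_=grab('top')
X=cloud('side',d);x,y,z=X[...,0],X[...,1],X[...,2]
m=(x>.33)&(x<.44)&(y>.29)&(y<.4)&(z>.03)&(z<.042)&(p.max(-1)<90);P=X[m];print('knob',len(P),cv2.minAreaRect(P[:,:2].astype(np.float32)*1000))
m=(x>.5)&(x<.62)&(y>.25)&(y<.33)&(z>.09)&(z<.1);P=X[m];print('sq',len(P),P.mean(0),cv2.minAreaRect(P[:,:2].astype(np.float32)*1000))
a=cv2.resize(p[200:370,230:390],(560,595),interpolation=2)
cv2.imwrite('pics/v8.png',a[:,:,::-1])
```

```text
t 15.15 pos [0.3885 0.2597 0.1775] rot [2.2185 2.2178 0.0195] F [ 1.9  0.5 -5.1] op 0.017 q [ 0.43 -0.31  2.03  0.    1.41  0.43]
psi 89.99 tilt [ 0.012   0.0055 -0.9999] shift [0.0278 0.0874 0.0087] turn z 84.29
knob 85 ((385.5210876464844, 339.0295715332031), (44.329341888427734, 16.089214324951172), 89.4613265991211)
sq 137 [0.56646434 0.29787514 0.09446097] ((566.0771484375, 295.87225341796875), (30.25583267211914, 32.00021743774414), 5.130913257598877)
```

Request:
{"method": "jog_arm", "body": {
  "steps": [
    {"delta_rot":[0,0,8.43],"linear":[0,0,0],"grip":0.01},
    {"delta_rot":[0,0,8.43],"linear":[0,0,0],"grip":0.01},
    {"delta_rot":[0,0,8.43],"linear":[0,0,0],"grip":0.01},
    {"delta_rot":[0,0,8.43],"linear":[0,0,0],"grip":0.01},
    {"delta_rot":[0,0,8.43],"linear":[0,0,0],"grip":0.01},
    {"delta_rot":[0,0,8.43],"linear":[0,0,0],"grip":0.01},
    {"delta_rot":[0,0,8.43],"linear":[0,0,0],"grip":0.01},
    {"delta_rot":[0,0,8.43],"linear":[0,0,0],"grip":0.01},
    {"delta_rot":[0,0,8.43],"linear":[0,0,0],"grip":0.01},
    {"delta_rot":[0,0,8.43],"linear":[0,0,0],"grip":0.01}
  ]
}}

```text
t: 16.25
tool_pos: [0.3827, 0.2574, 0.1666]
tool_rot: [3.136, 0.147, -0.009]
contact_force: [0.5, -0.2, -7.0]
opening: 0.017
grip_force: 80.2
```

Request:
{"method": "jog_arm", "body": {
  "steps": [
    {"delta_rot":[0,0,0],"linear":[0.03,-0.006,0],"grip":0.01},
    {"delta_rot":[0,0,0],"linear":[0.03,-0.006,0],"grip":0.01},
    {"delta_rot":[0,0,0],"linear":[0.03,-0.006,0],"grip":0.01},
    {"delta_rot":[0,0,0],"linear":[0,0,0.01],"grip":0.01},
    {"delta_rot":[0,0,0],"linear":[0,0,0.02],"grip":0.01},
    {"delta_rot":[0,0,0],"linear":[0,0,0.01],"grip":0.01},
    {"delta_rot":[0,0,0],"linear":[0,0,0],"grip":0.01},
    {"delta_rot":[0,0,0],"linear":[0,0,0],"grip":0.01},
    {"delta_rot":[0,0,0],"linear":[0,0,0],"grip":0.01}
  ]
}}

```text
t: 17.15
tool_pos: [0.4726, 0.2855, 0.1315]
tool_rot: [-3.137, -0.157, -0.002]
contact_force: [0.3, -0.6, -6.4]
opening: 0.0169
grip_force: 80.2
```

Run:
```python
from h import *
c=np.array([.99505,.0993])
to(*(np.array([.5645,.2964])-.07*c),.1276,5.7)
```

```text
t 17.15 pos [0.4726 0.2855 0.1315] rot [-3.1372e+00 -1.5680e-01 -1.8000e-03] F [ 0.3 -0.6 -6.4] op 0.0169 q [ 0.41 -0.04  1.88  0.    1.3   1.88]
psi 5.72 tilt [ 1.1e-03  5.0e-04 -1.0e+00] shift [ 0.0225 -0.0017  0.0039] turn z 0.02
```

Request:
{"method": "jog_arm", "body": {
  "steps": [
    {"delta_rot":[0,0,0],"linear":[0,-0.0017,0.0037],"grip":0.01},
    {"delta_rot":[0,0,0],"linear":[0,0,0],"grip":0.01},
    {"delta_rot":[0,0,0],"linear":[0.01,0,0],"grip":0.01},
    {"delta_rot":[0,0,0],"linear":[0.01,0,0],"grip":0.01},
    {"delta_rot":[0,0,0],"linear":[0.01,0,0],"grip":0.01},
    {"delta_rot":[0,0,0],"linear":[0.01,0,0],"grip":0.01},
    {"delta_rot":[0,0,0],"linear":[0.005,0,0],"grip":0.01},
    {"delta_rot":[0,0,0],"linear":[0,0,0],"grip":0.01},
    {"delta_rot":[0,0,0],"linear":[0,0,0],"grip":0.01}
  ]
}}

```text
t: 18.05
tool_pos: [0.517, 0.2915, 0.1269]
tool_rot: [3.138, 0.156, -0.001]
contact_force: [-0.3, -0.1, -6.3]
opening: 0.0169
grip_force: 80.2
```

Run:
```python
from h import *
to(.5645,.2964,.1276,5.7)
p,d=grab('side')
o=cv2.resize(p[210:300,220:330],(550,450),interpolation=2)
cv2.imwrite('pics/v9.png',o[:,:,::-1])
```

```text
t 18.05 pos [0.517  0.2915 0.1269] rot [ 3.1375e+00  1.5640e-01 -1.2000e-03] F [-0.3 -0.1 -6.3] op 0.0169 q [0.39 0.07 1.78 0.   1.3  1.86]
psi 5.71 tilt [-7.e-04 -2.e-04 -1.e+00] shift [ 0.0478 -0.0002 -0.0008] turn z 0.01
```

View pics/v9.png

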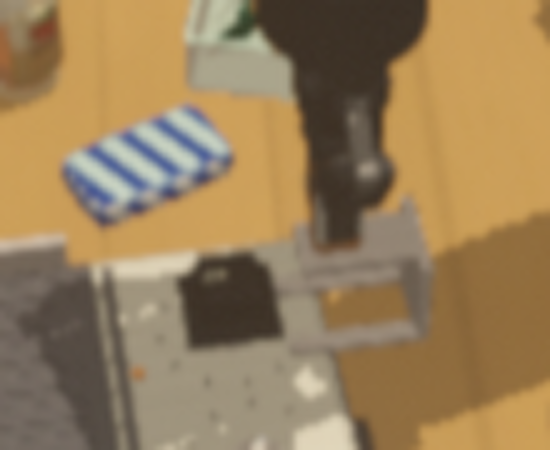

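Request:
{"method": "jog_arm", "body": {
  "steps": [
    {"delta_rot":[0,0,0],"linear":[0.008,0,0],"grip":0.01},
    {"delta_rot":[0,0,0],"linear":[0.008,0,0],"grip":0.01},
    {"delta_rot":[0,0,0],"linear":[0.008,0,0],"grip":0.01},
    {"delta_rot":[0,0,0],"linear":[0.008,0,0],"grip":0.01},
    {"delta_rot":[0,0,0],"linear":[0.008,0,0],"grip":0.01},
    {"delta_rot":[0,0,0],"linear":[0.0055,0,0],"grip":0.01},
    {"delta_rot":[0,0,0],"linear":[0.002,0,0],"grip":0.01},
    {"delta_rot":[0,0,0],"linear":[0,0,0],"grip":0.01},
    {"delta_rot":[0,0,0],"linear":[0,0,0],"grip":0.01}
  ]
}}

```text
t: 19.0
tool_pos: [0.5641, 0.2962, 0.127]
tool_rot: [3.138, 0.157, -0.001]
contact_force: [-0.0, 0.2, -7.0]
opening: 0.017
grip_force: 80.2
```

Request:
{"method": "jog_arm", "body": {
  "steps": [
    {"delta_rot":[0,0,0],"linear":[0,0,-0.003],"grip":0.01},
    {"delta_rot":[0,0,0],"linear":[0,0,-0.003],"grip":0.01},
    {"delta_rot":[0,0,0],"linear":[0,0,-0.003],"grip":0.01},
    {"delta_rot":[0,0,0],"linear":[0,0,-0.003],"grip":0.01},
    {"delta_rot":[0,0,0],"linear":[0,0,-0.003],"grip":0.01},
    {"delta_rot":[0,0,0],"linear":[0,0,-0.005],"grip":0.01},
    {"delta_rot":[0,0,0],"linear":[0,0,-0.005],"grip":0.01},
    {"delta_rot":[0,0,0],"linear":[0,0,-0.007],"grip":0.01},
    {"delta_rot":[0,0,0],"linear":[0,0,-0.007],"grip":0.01},
    {"delta_rot":[0,0,0],"linear":[0,0,-0.004],"grip":0.01}
  ]
}}

```text
t: 20.0
tool_pos: [0.5649, 0.2965, 0.1717]
tool_rot: [-3.137, -0.157, -0.003]
contact_force: [-0.2, -0.6, -5.5]
opening: 0.0172
grip_force: 80.2
```

Run:
```python
from h import *
to(.39,.235,.17,90)
p,d=grab('side')
o=cv2.resize(p[200:300,210:320],(550,500),interpolation=2)
cv2.imwrite('pics/v10.png',o[:,:,::-1])
```

```text
t 20.0 pos [0.5649 0.2965 0.1717] rot [-3.1371e+00 -1.5660e-01 -2.8000e-03] F [-0.2 -0.6 -5.5] op 0.0172 q [0.37 0.12 1.64 0.   1.38 1.84]
psi 5.71 tilt [ 1.8e-03  7.0e-04 -1.0e+00] shift [-0.1801  0.0438  0.0014] turn z -84.29
```

View pics/v10.png

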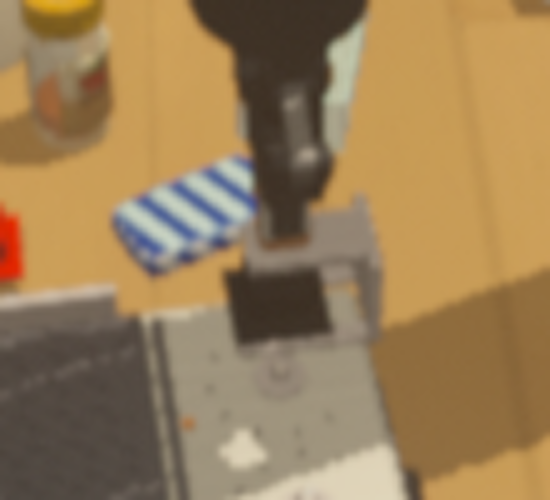

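Request:
{"method": "jog_arm", "body": {
  "steps": [
    {"delta_rot":[0,0,0],"linear":[-0.005,0.0043,0],"grip":0.01},
    {"delta_rot":[0,0,0],"linear":[-0.01,0.0043,0],"grip":0.01},
    {"delta_rot":[0,0,0],"linear":[-0.018,0.0043,0],"grip":0.01},
    {"delta_rot":[0,0,0],"linear":[-0.026,0.0043,0],"grip":0.01},
    {"delta_rot":[0,0,0],"linear":[-0.027,0.0043,0],"grip":0.01},
    {"delta_rot":[0,0,0],"linear":[-0.027,0.0043,0],"grip":0.01},
    {"delta_rot":[0,0,0],"linear":[-0.027,0.0043,0],"grip":0.01},
    {"delta_rot":[0,0,0],"linear":[-0.022,0.0043,0],"grip":0.01},
    {"delta_rot":[0,0,0],"linear":[-0.015,0.0043,0],"grip":0.01},
    {"delta_rot":[0,0,0],"linear":[-0.008,0.0043,0],"grip":0.01}
  ]
}}

```text
t: 21.05
tool_pos: [0.3825, 0.2343, 0.1692]
tool_rot: [3.137, 0.157, -0.002]
contact_force: [-0.4, -0.4, -7.7]
opening: 0.0172
grip_force: 80.2
```

Request:
{"method": "jog_arm", "body": {
  "steps": [
    {"delta_rot":[0,0,-4],"linear":[0,0,0],"grip":0.01},
    {"delta_rot":[0,0,-7],"linear":[0,0,0],"grip":0.01},
    {"delta_rot":[0,0,-8],"linear":[0,0,0],"grip":0.01},
    {"delta_rot":[0,0,-8],"linear":[0,0,0],"grip":0.01},
    {"delta_rot":[0,0,-8],"linear":[0,0,0],"grip":0.01},
    {"delta_rot":[0,0,-8],"linear":[0,0,0],"grip":0.01},
    {"delta_rot":[0,0,-8],"linear":[0,0,0],"grip":0.01},
    {"delta_rot":[0,0,-8],"linear":[0,0,0],"grip":0.01},
    {"delta_rot":[0,0,-8],"linear":[0,0,0],"grip":0.01},
    {"delta_rot":[0,0,-8],"linear":[0,0,0],"grip":0.01}
  ]
}}

```text
t: 22.05
tool_pos: [0.3843, 0.2347, 0.1697]
tool_rot: [-2.388, -2.041, 0.001]
contact_force: [-0.5, 0.2, -5.3]
opening: 0.017
grip_force: 80.2
```

Request:
{"method": "jog_arm", "body": {
  "steps": [
    {"delta_rot":[0,0,-6.3],"linear":[0,0,0],"grip":0.01},
    {"delta_rot":[0,0,-3],"linear":[0,0,0],"grip":0.01},
    {"delta_rot":[0,0,0],"linear":[0,0,0.005],"grip":0.01},
    {"delta_rot":[0,0,0],"linear":[0,0,0.01],"grip":0.01},
    {"delta_rot":[0,0,0],"linear":[0,0,0.015],"grip":0.01},
    {"delta_rot":[0,0,0],"linear":[0,0,0.015],"grip":0.01},
    {"delta_rot":[0,0,0],"linear":[0,0,0.015],"grip":0.01},
    {"delta_rot":[0,0,0],"linear":[0,0,0.01],"grip":0.01},
    {"delta_rot":[0,0,0],"linear":[0,0,0.005],"grip":0.01},
    {"delta_rot":[0,0,0],"linear":[0,0,0],"grip":0.01}
  ]
}}

```text
t: 23.05
tool_pos: [0.3838, 0.2347, 0.0939]
tool_rot: [-2.221, -2.221, 0.003]
contact_force: [-0.1, -0.4, -7.2]
opening: 0.0176
grip_force: 80.2
```

Run:
```python
from h import *
to(.385,.235,.071,90)
p,d=grab('side')
f=lambda X:proj('side',X).round(0).tolist()
X=cloud('side',d);x,y,z=X[...,0],X[...,1],X[...,2]
m=(x>.33)&(x<.44)&(y>.19)&(y<.4)&(z>.02)&(z<.07)&(p.max(-1)<75);P=X[m];print(len(P))
for lo,hi in((.19,.29),(.29,.4)):
    Q=P[(P[:,1]>lo)&(P[:,1]<hi)];print(len(Q),Q.mean(0).round(3),Q.min(0).round(3),Q.max(0).round(3))
```

```text
t 23.05 pos [0.3838 0.2347 0.0939] rot [-2.2208 -2.2209  0.0033] F [-0.1 -0.4 -7.2] op 0.0176 q [ 0.38 -0.25  2.14 -0.    1.26  0.38]
psi 90.0 tilt [-2.1e-03 -9.0e-04 -1.0e+00] shift [0.0003 0.0012 0.0229] turn z 0.0
274
185 [0.39  0.247 0.043] [0.365 0.219 0.031] [0.408 0.262 0.06 ]
89 [0.388 0.343 0.032] [0.377 0.32  0.02 ] [0.4   0.363 0.041]
```

Request:
{"method": "jog_arm", "body": {
  "steps": [
    {"delta_rot":[0,0,0],"linear":[0.005,0,0],"grip":0.01},
    {"delta_rot":[0,0,0],"linear":[0.007,0,0.003],"grip":0.01},
    {"delta_rot":[0,0,0],"linear":[0.004,0,0.006],"grip":0.01},
    {"delta_rot":[0,0,0],"linear":[0,0,0.006],"grip":0.01},
    {"delta_rot":[0,0,0],"linear":[0,0,0.005],"grip":0.01},
    {"delta_rot":[0,0,0],"linear":[0,0,0.003],"grip":0.01},
    {"delta_rot":[0,0,0],"linear":[0,0,0],"grip":0.01},
    {"delta_rot":[0,0,0],"linear":[0,0,0],"grip":0.01}
  ]
}}

```text
t: 23.9
tool_pos: [0.3846, 0.251, 0.0721]
tool_rot: [2.221, 2.221, 0.0]
contact_force: [-0.0, -0.4, -6.2]
opening: 0.017
grip_force: 80.2
```

Request:
{"method": "jog_arm", "body": {
  "steps": [
    {"delta_rot":[0,0,0],"linear":[-0.004,0,0],"grip":0.01},
    {"delta_rot":[0,0,0],"linear":[-0.01,0,0],"grip":0.01},
    {"delta_rot":[0,0,0],"linear":[-0.014,0,0],"grip":0.01},
    {"delta_rot":[0,0,0],"linear":[-0.016,0,0],"grip":0.01},
    {"delta_rot":[0,0,0],"linear":[-0.012,0,0],"grip":0.01},
    {"delta_rot":[0,0,0],"linear":[-0.005,0,0],"grip":0.01},
    {"delta_rot":[0,0,0],"linear":[0,0,-0.03],"grip":0.01},
    {"delta_rot":[0,0,0],"linear":[0,0,-0.04],"grip":0.01},
    {"delta_rot":[0,0,0],"linear":[0,0,-0.01],"grip":0.01},
    {"delta_rot":[0,0,0],"linear":[0,0,0],"grip":0.01}
  ]
}}

```text
t: 24.9
tool_pos: [0.386, 0.1904, 0.1541]
tool_rot: [2.22, 2.22, 0.007]
contact_force: [-0.0, -0.5, -6.6]
opening: 0.0173
grip_force: 80.2
```

```bash
cat >> h.py <<'E'
def knobs():
    p,d=grab('side'); X=cloud('side',d);x,y,z=X[...,0],X[...,1],X[...,2]
    for lo,hi in((.2,.295),(.295,.4)):
        m=(x>.33)&(x<.44)&(y>lo)&(y<hi)&(z>.03)&(z<.045)&(p.max(-1)<90);P=X[m]
        if len(P)>5: print('knob',len(P),P.mean(0).round(4),np.round(np.concatenate([np.ravel(v) for v in cv2.minAreaRect(P[:,:2].astype(np.float32)*1000)]),1))
E
python3 - <<'E'
from h import *
to(.435,.06,.15,90)
knobs()
E
```

```text
t 24.9 pos [0.386  0.1904 0.1541] rot [2.2196 2.2199 0.0071] F [-0.  -0.5 -6.6] op 0.0173 q [ 0.28 -0.39  2.13  0.    1.39  0.28]
psi 90.01 tilt [ 0.0048  0.0015 -1.    ] shift [-0.1304  0.0489  0.0042] turn z 0.01
knob 100 [0.3876 0.2564 0.0358] [3.862e+02 2.550e+02 3.080e+01 3.170e+01 1.000e-01]
knob 79 [0.3866 0.3407 0.0355] [385.9 340.9  15.8  40.5   1.6]
```

Request:
{"method": "jog_arm", "body": {
  "steps": [
    {"delta_rot":[0,0,0],"linear":[-0.033,0.012,0],"grip":0.01},
    {"delta_rot":[0,0,0],"linear":[-0.033,0.012,0],"grip":0.01},
    {"delta_rot":[0,0,0],"linear":[-0.033,0.012,0],"grip":0.01},
    {"delta_rot":[0,0,0],"linear":[-0.031,0.013,0],"grip":0.01},
    {"delta_rot":[0,0,0],"linear":[0,0,0.02],"grip":0.01},
    {"delta_rot":[0,0,0],"linear":[0,0,0.03],"grip":0.01},
    {"delta_rot":[0,0,0],"linear":[0,0,0.02],"grip":0.01},
    {"delta_rot":[0,0,0],"linear":[0,0,0.006],"grip":0.01},
    {"delta_rot":[0,0,0],"linear":[0,0,0],"grip":0.01},
    {"delta_rot":[0,0,0],"linear":[0,0,0],"grip":0.01}
  ]
}}

```text
t: 25.95
tool_pos: [0.4337, 0.0602, 0.0762]
tool_rot: [2.221, 2.222, 0.0]
contact_force: [0.5, -0.8, -5.1]
opening: 0.0171
grip_force: 80.1
```

Request:
{"method": "jog_arm", "body": {
  "steps": [
    {"delta_rot":[0,0,0],"linear":[0,0,0.002],"grip":0.01},
    {"delta_rot":[0,0,0],"linear":[0,0,0],"grip":0.01},
    {"delta_rot":[0,0,0],"linear":[0,0,0],"grip":0.01}
  ]
}}

```text
t: 26.25
tool_pos: [0.434, 0.0601, 0.0748]
tool_rot: [2.22, 2.221, 0.001]
contact_force: [-0.3, -0.8, -6.4]
opening: 0.017
grip_force: 80.1
```

Request:
{"method": "jog_arm", "body": {
  "steps": [
    {"delta_rot":[0,0,0],"linear":[0,0,0.003],"grip":0.01},
    {"delta_rot":[0,0,0],"linear":[0,0,0.003],"grip":0.01},
    {"delta_rot":[0,0,0],"linear":[0,0,0],"grip":0.01},
    {"delta_rot":[0,0,0],"linear":[0,0,0],"grip":0.01},
    {"delta_rot":[0,0,0],"linear":[0,0,0],"grip":0.01}
  ]
}}

```text
t: 26.75
tool_pos: [0.4335, 0.0601, 0.068]
tool_rot: [-2.221, -2.222, 0.0]
contact_force: [-0.5, -0.2, -6.1]
opening: 0.017
grip_force: 80.1
```

Request:
{"method": "jog_arm", "body": {
  "steps": [
    {"delta_rot":[0,0,0],"linear":[0,0,0.001],"grip":0.01},
    {"delta_rot":[0,0,0],"linear":[0,0,0],"grip":0.01},
    {"delta_rot":[0,0,0],"linear":[0,0,0],"grip":0.01}
  ]
}}

```text
t: 27.05
tool_pos: [0.4338, 0.0601, 0.0676]
tool_rot: [2.221, 2.222, 0.0]
contact_force: [-2.0, -0.8, -1.6]
opening: 0.0168
grip_force: 80.7
```

Request:
{"method": "jog_arm", "body": {
  "steps": [
    {"delta_rot":[0,0,0],"linear":[0,0,0],"grip":0.06},
    {"delta_rot":[0,0,0],"linear":[0,0,0],"grip":0.06},
    {"delta_rot":[0,0,0],"linear":[0,0,0],"grip":0.06},
    {"delta_rot":[0,0,0],"linear":[0,0,0],"grip":0.06},
    {"delta_rot":[0,0,0],"linear":[0,0,-0.02],"grip":0.06},
    {"delta_rot":[0,0,0],"linear":[0,0,-0.04],"grip":0.06},
    {"delta_rot":[0,0,0],"linear":[0,0,-0.04],"grip":0.06},
    {"delta_rot":[0,0,0],"linear":[0,0,-0.02],"grip":0.06}
  ]
}}

```text
t: 27.85
tool_pos: [0.4352, 0.0601, 0.1912]
tool_rot: [2.218, 2.219, 0.006]
contact_force: [1.1, -0.1, -3.1]
opening: 0.06
grip_force: 0.0
```

Request:
{"method": "jog_arm", "body": {
  "steps": [
    {"delta_rot":[0,0,0],"linear":[0.0463,-0.008,0],"grip":0.06},
    {"delta_rot":[0,0,0],"linear":[0.0463,-0.008,0],"grip":0.06},
    {"delta_rot":[0,0,0],"linear":[0.0463,-0.008,0],"grip":0.06},
    {"delta_rot":[0,0,0],"linear":[0.0463,-0.008,0],"grip":0.06},
    {"delta_rot":[0,0,0],"linear":[0.0463,-0.008,0],"grip":0.06},
    {"delta_rot":[0,0,0],"linear":[0.0463,-0.008,0],"grip":0.06},
    {"delta_rot":[0,0,0],"linear":[0,0,0.05],"grip":0.06},
    {"delta_rot":[0,0,0],"linear":[0,0,0.03],"grip":0.06},
    {"delta_rot":[0,0,0],"linear":[0,0,0],"grip":0.06},
    {"delta_rot":[0,0,0],"linear":[0,0,0],"grip":0.06}
  ]
}}

```text
t: 28.85
tool_pos: [0.3854, 0.3378, 0.1072]
tool_rot: [-2.221, -2.222, 0.001]
contact_force: [0.6, 0.1, -3.3]
opening: 0.0602
grip_force: 0.0
```

Run:
```python
from h import *
to(.386,.338,.021,90)
knobs()
p,d=last('side');X=cloud('side',d);x,y,z=X[...,0],X[...,1],X[...,2]
m=(x>.4)&(x<.47)&(y>.0)&(y<.12)&(z>.1)&(z<.12);print('puller top',m.sum(),X[m].mean(0).round(3))
p,d=grab('top')
m=(np.abs(p.astype(int)-[144,134,117]).max(-1)<24).astype(np.uint8);m[:160]=0;m[260:]=0;m[:,:350]=0;m[:,415:]=0
np.save('traymask',m);print(proj('top',[(.533,-.37,.02),(.471,-.37,.02),(.599,-.37,.02)]).round(1).tolist())
o=cv2.resize(p[165:255,350:420],(560,600*1),interpolation=2);cv2.imwrite('pics/tray1.png',o[:,:,::-1])
```

```text
t 28.85 pos [0.3854 0.3378 0.1072] rot [-2.2211e+00 -2.2215e+00  1.2000e-03] F [ 0.6  0.1 -3.3] op 0.0602 q [ 0.57 -0.11  1.98 -0.    1.27  0.57]
psi 90.01 tilt [-7.e-04 -4.e-04 -1.e+00] shift [0.0003 0.0006 0.0862] turn z 0.01
knob 51 [0.3808 0.2577 0.0361] [380.  257.7  27.6  19.3  74.2]
knob 95 [0.3864 0.3405 0.036 ] [385.6 340.3  44.6  15.8  87.7]
puller top 52 [0.435 0.063 0.107]
[[387.5, 207.5], [387.5, 224.2], [387.3, 189.7]]
```

Request:
{"method": "jog_arm", "body": {
  "steps": [
    {"delta_rot":[0,0,0],"linear":[0.001,0.0005,0.04],"grip":0.06},
    {"delta_rot":[0,0,0],"linear":[0,0,0.03],"grip":0.06},
    {"delta_rot":[0,0,0],"linear":[0,0,0.013],"grip":0.06},
    {"delta_rot":[0,0,0],"linear":[0,0,0],"grip":0.06},
    {"delta_rot":[0,0,0],"linear":[0,0,0],"grip":0.06},
    {"delta_rot":[0,0,0],"linear":[0,0,0],"grip":0.06}
  ],
  "newtons": 40
}}

```text
t: 29.55
tool_pos: [0.3877, 0.3399, 0.0265]
tool_rot: [2.221, 2.221, 0.007]
contact_force: [0.3, -1.0, -3.7]
opening: 0.0601
grip_force: 0.0
```

Run:
```python
from h import *
to(.386,.338,.021,90)
p=cv2.imread('pics/top0.png')[:,:,::-1]
q,_=last('top')
# tray: has it moved? compare the tray windows, then outer edges (row/col profiles of gray mask)
print('diff',np.abs(p[165:255,350:420].astype(int)-q[165:255,350:420]).mean())
g=lambda a:(np.abs(a.astype(int)-[144,134,117]).max(-1)<26)
for a in(p,q):
    m=g(a); cols=m[185:230,360:410].mean(0);rows=m[165:255,376:396].mean(1)
    print('cols>.5',360+np.nonzero(cols>.5)[0][[0,-1]],'rows>.5',165+np.nonzero(rows>.5)[0][[0,-1]])
```

```text
t 29.55 pos [0.3877 0.3399 0.0265] rot [2.2207 2.221  0.0066] F [ 0.3 -1.  -3.7] op 0.0601 q [0.58 0.01 2.02 0.   1.1  0.58]
psi 90.01 tilt [ 0.0036  0.0023 -1.    ] shift [-0.0019 -0.0017  0.0055] turn z 0.01
diff 2.346931216931217
cols>.5 [374 398] rows>.5 [181 238]
cols>.5 [373 398] rows>.5 [181 238]
```

View pics/tray1.png

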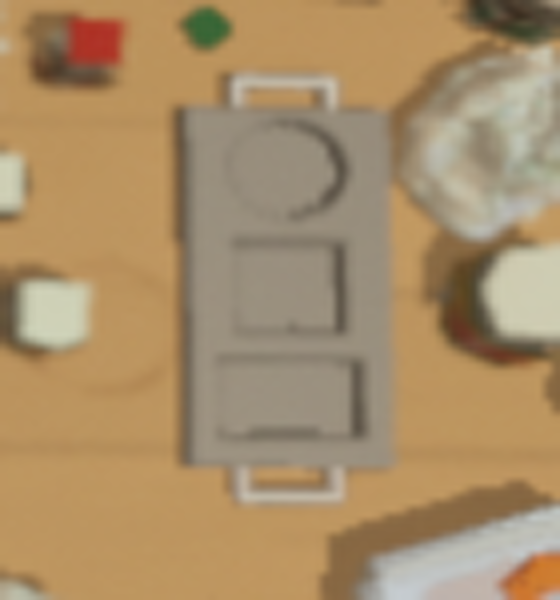

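```bash
cat >> h.py <<'E'
def tray(q=None):
    if q is None: q,_=grab('top')
    u0,v0=proj('top',[(.533,-.37,.02)])[0].round().astype(int)
    s=cv2.resize(q[v0-50:v0+50,u0-40:u0+40],None,fx=4,fy=4,interpolation=cv2.INTER_CUBIC)
    c=s.astype(int); m=((c[...,0]-c[...,2]<42)&(c.mean(-1)<165)&(c.mean(-1)>20)).astype(np.uint8)
    m=cv2.morphologyEx(m,cv2.MORPH_OPEN,np.ones((31,31))); m=cv2.morphologyEx(m,cv2.MORPH_CLOSE,np.ones((61,61)))
    k=max(cv2.findContours(m,0,1)[0],key=cv2.contourArea)
    uv=(k[:,0]+.5)/4-.5+[u0-40,v0-50]
    (cx,cy),(w,h),a=cv2.minAreaRect(ray('top',uv,.02)[:,:2].astype(np.float32)*1000)
    print('tray',np.round([cx,cy,w,h,a],1))
E
python3 - <<'E'
from h import *
q,_=last('top'); tray(q)
f=lambda x,y:(350+(x+.5)/8-.5,165+(y+.5)*90/600-.5)
for n,c,z in(('outer',[(190,108),(388,108),(193,465),(392,465)],.02),('oblong',[(218,356),(366,356),(219,439),(366,439)],.02),('square',[(232,239),(346,239),(234,334),(346,334)],.02)):
    X=ray('top',[f(*k) for k in c],z)[:,:2]*1000; print(n,X.mean(0).round(1),X.round(1).tolist())
E
```

```text
tray [ 532.8 -361.6   96.4  198.4   89.7]
outer [ 533.2 -364.5] [[631.3, -317.4], [633.7, -411.0], [433.1, -318.3], [434.7, -411.1]]
oblong [ 471.1 -364.6] [[493.3, -330.0], [494.7, -399.2], [447.6, -330.4], [448.8, -399.0]]
square [ 532.6 -363.6] [[558.4, -336.7], [559.6, -390.3], [505.6, -337.4], [506.7, -389.9]]
```

Request:
{"method": "jog_arm", "body": {
  "steps": [
    {"delta_rot":[0,0,0],"linear":[0,0,0],"grip":0.06},
    {"delta_rot":[0,0,0],"linear":[0,0,0],"grip":0.06},
    {"delta_rot":[0,0,0],"linear":[0,0,0],"grip":0.06}
  ]
}}

```text
t: 29.85
tool_pos: [0.3863, 0.3391, 0.0247]
tool_rot: [2.221, 2.222, 0.001]
contact_force: [-0.2, 0.1, -3.9]
opening: 0.06
grip_force: 0.0
```

Request:
{"method": "jog_arm", "body": {
  "steps": [
    {"delta_rot":[0,0,0],"linear":[0,0,0.0027],"grip":0.03},
    {"delta_rot":[0,0,0],"linear":[0,0,0],"grip":0.01},
    {"delta_rot":[0,0,0],"linear":[0,0,0],"grip":0.01},
    {"delta_rot":[0,0,0],"linear":[0,0,0],"grip":0.01},
    {"delta_rot":[0,0,0],"linear":[0,0,0],"grip":0.01},
    {"delta_rot":[0,0,0],"linear":[0,0,0],"grip":0.01},
    {"delta_rot":[0,0,0],"linear":[0,0,0],"grip":0.01}
  ]
}}

```text
t: 30.55
tool_pos: [0.386, 0.3388, 0.0213]
tool_rot: [-2.221, -2.222, 0.0]
contact_force: [-0.2, -1.4, -4.4]
opening: 0.0149
grip_force: 42.5
```

Request:
{"method": "jog_arm", "body": {
  "steps": [
    {"delta_rot":[0,0,0],"linear":[0,0,-0.02],"grip":0.01},
    {"delta_rot":[0,0,0],"linear":[0,0,-0.04],"grip":0.01},
    {"delta_rot":[0,0,0],"linear":[0,0,-0.05],"grip":0.01},
    {"delta_rot":[0,0,0],"linear":[0,0,-0.04],"grip":0.01},
    {"delta_rot":[0,0,0],"linear":[0,0,0],"grip":0.01},
    {"delta_rot":[0,0,0],"linear":[0,0,0],"grip":0.01}
  ]
}}

```text
t: 31.15
tool_pos: [0.3862, 0.339, 0.1715]
tool_rot: [2.221, 2.222, 0.002]
contact_force: [0.4, -1.5, -5.3]
opening: 0.0148
grip_force: 42.5
```

Run:
```python
from h import *
to(.471,-.364,.172,90)
p,d=grab('side');X=cloud('side',d);x,y,z=X[...,0],X[...,1],X[...,2]
m=(x>.36)&(x<.41)&(y>.29)&(y<.4)&(z>.13)&(z<.19)&(p.max(-1)<110)
P=X[m]
for lo in(.14,.145,.15,.155,.16,.165,.17,.175,.18):
    Q=P[(P[:,2]>lo)&(P[:,2]<lo+.005)]
    if len(Q)>3: print(lo,len(Q),Q.min(0).round(3),Q.max(0).round(3))
m=(z<.12)&(x>.34)&(x<.43)&(y>.3)&(y<.37)&(z>.02);print('left on table',m.sum())
```

```text
t 31.15 pos [0.3862 0.339  0.1715] rot [2.2210e+00 2.2215e+00 1.9000e-03] F [ 0.4 -1.5 -5.3] op 0.0148 q [ 0.58 -0.17  1.93 -0.    1.38  0.58]
psi 90.02 tilt [ 1.e-03  7.e-04 -1.e+00] shift [-0.703   0.0847 -0.0009] turn z 0.02
0.16 17 [0.376 0.309 0.161] [0.406 0.369 0.165]
0.165 137 [0.368 0.307 0.165] [0.406 0.369 0.17 ]
0.17 12 [0.376 0.35  0.17 ] [0.394 0.365 0.175]
0.175 30 [0.369 0.345 0.176] [0.404 0.362 0.18 ]
0.18 30 [0.367 0.332 0.18 ] [0.408 0.36  0.185]
left on table 0
```

Request:
{"method": "jog_arm", "body": {
  "steps": [
    {"delta_rot":[0,0,0],"linear":[-0.03,0.0036,0],"grip":0.01},
    {"delta_rot":[0,0,0],"linear":[-0.047,0.0056,0],"grip":0.01},
    {"delta_rot":[0,0,0],"linear":[-0.047,0.0056,0],"grip":0.01},
    {"delta_rot":[0,0,0],"linear":[-0.047,0.0056,0],"grip":0.01},
    {"delta_rot":[0,0,0],"linear":[-0.047,0.0056,0],"grip":0.01},
    {"delta_rot":[0,0,0],"linear":[-0.047,0.0056,0],"grip":0.01},
    {"delta_rot":[0,0,0],"linear":[-0.047,0.0056,0],"grip":0.01},
    {"delta_rot":[0,0,0],"linear":[-0.047,0.0056,0],"grip":0.01},
    {"delta_rot":[0,0,0],"linear":[-0.047,0.0056,0],"grip":0.01},
    {"delta_rot":[0,0,0],"linear":[-0.047,0.0056,0],"grip":0.01}
  ]
}}

```text
t: 32.2
tool_pos: [0.4381, -0.1154, 0.1676]
tool_rot: [-2.218, -2.217, 0.003]
contact_force: [0.7, -0.1, -4.5]
opening: 0.0146
grip_force: 42.5
```

Run:
```python
from h import *
to(.471,-.3625,.1,90)
p,d=grab('side'); tray()
f=lambda X:proj('side',X).round(1).tolist()
c=np.array([.533,-.3637])
print([f([(c[0]+a*.1,c[1]+b*.0475,.02)]) for a in(-1,1) for b in(-1,1)])
X=cloud('side',d);x,y,z=X[...,0],X[...,1],X[...,2]; cc=p.astype(int)
m=((x>.4)&(x<.67)&(y>-.44)&(y<-.28)&(z>.012)&(z<.03)&(cc.max(-1)-cc.min(-1)<45)&(cc.max(-1)<175)).astype(np.uint8)
m=cv2.morphologyEx(m,cv2.MORPH_CLOSE,np.ones((3,3)));k=max(cv2.findContours(m,0,1)[0],key=cv2.contourArea)
print(cv2.boundingRect(k),cv2.minAreaRect(ray('side',k[:,0],.02)[:,:2].astype(np.float32)*1000))
```

```text
t 32.2 pos [ 0.4381 -0.1154  0.1676] rot [-2.2178 -2.2172  0.0029] F [ 0.7 -0.1 -4.5] op 0.0146 q [-0.42 -0.33  2.06  0.    1.41 -0.42]
psi 89.99 tilt [-0.0052  0.0026 -1.    ] shift [-0.2473  0.0333  0.0668] turn z -0.01
tray [ 532.8 -361.6   96.4  198.4   89.7]
[[[291.3, 127.6]], [[294.0, 142.3]], [[236.3, 129.4]], [[236.5, 144.2]]]
(231, 123, 63, 25) ((540.820556640625, -376.0491638183594), (220.8042449951172, 151.06222534179688), 0.8585100769996643)
```

Request:
{"method": "jog_arm", "body": {
  "steps": [
    {"delta_rot":[0,0,0],"linear":[-0.046,0.006,0],"grip":0.01},
    {"delta_rot":[0,0,0],"linear":[-0.046,0.006,0],"grip":0.01},
    {"delta_rot":[0,0,0],"linear":[-0.046,0.006,0],"grip":0.01},
    {"delta_rot":[0,0,0],"linear":[-0.046,0.006,0],"grip":0.01},
    {"delta_rot":[0,0,0],"linear":[-0.04,0.006,0],"grip":0.01},
    {"delta_rot":[0,0,0],"linear":[-0.018,0.003,0.02],"grip":0.01},
    {"delta_rot":[0,0,0],"linear":[0,0,0.05],"grip":0.01},
    {"delta_rot":[0,0,0],"linear":[0,0,0.025],"grip":0.01},
    {"delta_rot":[0,0,0],"linear":[0,0,0],"grip":0.01},
    {"delta_rot":[0,0,0],"linear":[0,0,0],"grip":0.01}
  ]
}}

```text
t: 33.3
tool_pos: [0.4723, -0.3546, 0.0743]
tool_rot: [-2.217, -2.219, -0.0]
contact_force: [0.1, -1.0, -3.6]
opening: 0.015
grip_force: 42.5
```

Request:
{"method": "jog_arm", "body": {
  "steps": [
    {"delta_rot":[0,0,0],"linear":[0,0,0],"grip":0.01},
    {"delta_rot":[0,0,0],"linear":[0,0,0],"grip":0.01},
    {"delta_rot":[0,0,0],"linear":[0,0,0],"grip":0.01}
  ]
}}

```text
t: 33.6
tool_pos: [0.4741, -0.3568, 0.0783]
tool_rot: [2.219, 2.22, 0.0]
contact_force: [0.7, -0.8, -4.1]
opening: 0.0144
grip_force: 42.5
```

Run:
```python
from h import *
to(.471,-.3625,.0255,90)
p,d=grab('side'); q,_=grab('top')
c=p.astype(int)
# knob over the nest: dark blob just below the fingers in the side view, skirt bottom expected pixels
o=ctrl.get_obs()['tool_pos'];h=o[2]-.0213
for nm,X in(('skirt y+',(o[0],o[1]-.0015+.031,h+.0145)),('skirt y-',(o[0],o[1]-.0015-.031,h+.0145)),('nest y+ rim',(.471,-.364+.033,.02)),('nest y- rim',(.471,-.364-.033,.02))): print(nm,proj('side',[X]).round(1))
u,v=proj('side',[(o[0],o[1],h+.0145)])[0].round().astype(int)
print((u,v));print(c[v-12:v+26,u].mean(-1).round(0).astype(int).tolist())
```

```text
t 33.6 pos [ 0.4741 -0.3568  0.0783] rot [2.2185e+00 2.2198e+00 1.0000e-04] F [ 0.7 -0.8 -4.1] op 0.0144 q [-0.77  0.12  1.81  0.    1.21 -0.77]
psi 90.03 tilt [ 0.0023 -0.0022 -1.    ] shift [-0.0056 -0.0032  0.0528] turn z 0.03
skirt y+ [[282.3 128.5]]
skirt y- [[280.9 119. ]]
nest y+ rim [[282.7 140.3]]
nest y- rim [[281.2 130. ]]
(np.int64(282), np.int64(124))
[67, 56, 53, 52, 48, 44, 48, 62, 71, 64, 47, 40, 39, 39, 40, 40, 62, 99, 110, 94, 74, 80, 108, 126, 129, 130, 129, 123, 110, 100, 103, 96, 90, 119, 159, 178, 178, 169]
```

Request:
{"method": "jog_arm", "body": {
  "steps": [
    {"delta_rot":[0,0,0],"linear":[-0.0056,-0.0032,0.015],"grip":0.01},
    {"delta_rot":[0,0,0],"linear":[0,0,0.015],"grip":0.01},
    {"delta_rot":[0,0,0],"linear":[0,0,0.01],"grip":0.01},
    {"delta_rot":[0,0,0],"linear":[0,0,0.005],"grip":0.01},
    {"delta_rot":[0,0,0],"linear":[0,0,0],"grip":0.01},
    {"delta_rot":[0,0,0],"linear":[0,0,0],"grip":0.01},
    {"delta_rot":[0,0,0],"linear":[0,0,0],"grip":0.01},
    {"delta_rot":[0,0,0],"linear":[0,0,0],"grip":0.01}
  ]
}}

```text
t: 34.5
tool_pos: [0.4703, -0.3619, 0.0319]
tool_rot: [2.22, 2.221, 0.0]
contact_force: [0.0, -0.4, -3.6]
opening: 0.0148
grip_force: 42.5
```

Run:
```python
from h import *
to(.471,-.3625,.0255,90)
```

```text
t 34.5 pos [ 0.4703 -0.3619  0.0319] rot [2.2203e+00 2.2211e+00 1.0000e-04] F [ 0.  -0.4 -3.6] op 0.0148 q [-0.78  0.18  1.83  0.    1.13 -0.78]
psi 90.02 tilt [ 8.e-04 -7.e-04 -1.e+00] shift [-0.0006  0.0007  0.0064] turn z 0.02
```

Request:
{"method": "jog_arm", "body": {
  "steps": [
    {"delta_rot":[0,0,0],"linear":[-0.0006,0.0007,0.002],"grip":0.01},
    {"delta_rot":[0,0,0],"linear":[0,0,0.002],"grip":0.01},
    {"delta_rot":[0,0,0],"linear":[0,0,0.002],"grip":0.01},
    {"delta_rot":[0,0,0],"linear":[0,0,0],"grip":0.01},
    {"delta_rot":[0,0,0],"linear":[0,0,0],"grip":0.01}
  ]
}}

```text
t: 35.0
tool_pos: [0.4706, -0.3623, 0.0253]
tool_rot: [-2.221, -2.222, -0.0]
contact_force: [0.3, -0.2, -4.1]
opening: 0.0151
grip_force: 42.5
```

Request:
{"method": "jog_arm", "body": {
  "steps": [
    {"delta_rot":[0,0,0],"linear":[0,0,0],"grip":0.05},
    {"delta_rot":[0,0,0],"linear":[0,0,0],"grip":0.05},
    {"delta_rot":[0,0,0],"linear":[0,0,0],"grip":0.05},
    {"delta_rot":[0,0,0],"linear":[0,0,0],"grip":0.05},
    {"delta_rot":[0,0,0],"linear":[0,0,-0.02],"grip":0.05},
    {"delta_rot":[0,0,0],"linear":[0,0,-0.04],"grip":0.05},
    {"delta_rot":[0,0,0],"linear":[0,0,-0.05],"grip":0.05},
    {"delta_rot":[0,0,0],"linear":[0,0,-0.04],"grip":0.05}
  ]
}}

```text
t: 35.8
tool_pos: [0.4709, -0.3625, 0.1781]
tool_rot: [2.22, 2.221, 0.0]
contact_force: [-0.1, -0.7, -4.0]
opening: 0.05
grip_force: 0.0
```

Request:
{"method": "jog_arm", "body": {
  "steps": [
    {"delta_rot":[0,0,0],"linear":[0.047,-0.0065,0],"grip":0.06},
    {"delta_rot":[0,0,0],"linear":[0.047,-0.0065,0],"grip":0.06},
    {"delta_rot":[0,0,0],"linear":[0.047,-0.0065,0],"grip":0.06},
    {"delta_rot":[0,0,0],"linear":[0.047,-0.0065,0],"grip":0.06},
    {"delta_rot":[0,0,0],"linear":[0.047,-0.0065,0],"grip":0.06},
    {"delta_rot":[0,0,0],"linear":[0.047,-0.0065,0],"grip":0.06},
    {"delta_rot":[0,0,0],"linear":[0.047,-0.0065,0],"grip":0.06},
    {"delta_rot":[0,0,0],"linear":[0.047,-0.0065,0],"grip":0.06},
    {"delta_rot":[0,0,0],"linear":[0.047,-0.0065,0],"grip":0.06},
    {"delta_rot":[0,0,0],"linear":[0.047,-0.0065,0],"grip":0.06}
  ]
}}

```text
t: 36.8
tool_pos: [0.405, 0.1094, 0.1758]
tool_rot: [2.221, 2.221, 0.002]
contact_force: [1.7, 0.1, -5.0]
opening: 0.0602
grip_force: 0.0
```

```bash
cat >> h.py <<'E'
def intray():
    p,d=grab('top');X=cloud('top',d);x,y,z=X[...,0],X[...,1],X[...,2]
    m=((x>.4)&(x<.67)&(y>-.46)&(y<-.29)&(p.max(-1)<70)).astype(np.uint8)
    n,l,s,_=cv2.connectedComponentsWithStats(m)
    for i in range(1,n):
        if s[i,4]>25:
            v,u=np.nonzero(l==i);P=X[l==i];t=P[P[:,2]>.034]
            print('dark',s[i].tolist(),'medz',np.nanmedian(P[:,2]).round(4),'skirt',cv2.minAreaRect(ray('top',np.c_[u,v],.021)[:,:2].astype(np.float32)*1000),'top pts',len(t),t.mean(0).round(4) if len(t) else '')
E
python3 - <<'E'
from h import *
to(.386,.2535,.1,90); tray(); intray()
E
```

```text
t 36.8 pos [0.405  0.1094 0.1758] rot [2.2209e+00 2.2207e+00 1.8000e-03] F [ 1.7  0.1 -5. ] op 0.0602 q [ 0.09 -0.44  2.13  0.    1.45  0.09]
psi 89.99 tilt [ 1.5e-03  2.0e-04 -1.0e+00] shift [ 0.144  -0.0191  0.0758] turn z -0.01
tray [ 532.8 -361.6   96.4  198.4   89.7]
dark [380, 221, 14, 6, 35] medz 0.0376 skirt ((473.6009521484375, -365.82000732421875), (18.370193481445312, 48.955745697021484), 1.1349499225616455) top pts 20 [ 0.4758 -0.3632  0.0397]
```

Request:
{"method": "jog_arm", "body": {
  "steps": [
    {"delta_rot":[0,0,0],"linear":[0.047,-0.006,0],"grip":0.08},
    {"delta_rot":[0,0,0],"linear":[0.047,-0.006,0],"grip":0.08},
    {"delta_rot":[0,0,0],"linear":[0.045,-0.006,0],"grip":0.08},
    {"delta_rot":[0,0,0],"linear":[0,0,0.04],"grip":0.08},
    {"delta_rot":[0,0,0],"linear":[0,0,0.04],"grip":0.08},
    {"delta_rot":[0,0,0],"linear":[0,0,0.04],"grip":0.08},
    {"delta_rot":[0,0,0],"linear":[0,0,0],"grip":0.08},
    {"delta_rot":[0,0,0],"linear":[0,0,0],"grip":0.08},
    {"delta_rot":[0,0,0],"linear":[0,0,0],"grip":0.08},
    {"delta_rot":[0,0,0],"linear":[0,0,0],"grip":0.08}
  ]
}}

```text
t: 37.9
tool_pos: [0.3897, 0.2472, 0.0583]
tool_rot: [2.22, 2.22, 0.007]
contact_force: [0.5, -0.4, -3.2]
opening: 0.0802
grip_force: 0.0
```

Run:
```python
from h import *
to(.386,.2535,.022,90)
knobs()
```

```text
t 37.9 pos [0.3897 0.2472 0.0583] rot [2.2203 2.2198 0.0074] F [ 0.5 -0.4 -3.2] op 0.0802 q [ 0.4  -0.17  2.13 -0.    1.18  0.4 ]
psi 89.99 tilt [ 0.0047  0.0019 -1.    ] shift [ 0.0062 -0.0038  0.0363] turn z -0.01
knob 100 [0.3877 0.256  0.0361] [386.9 255.9  29.7  26.8   0.9]
```

Request:
{"method": "jog_arm", "body": {
  "steps": [
    {"delta_rot":[0,0,0],"linear":[0.0065,-0.0025,0.015],"grip":0.08},
    {"delta_rot":[0,0,0],"linear":[0,0,0.01],"grip":0.08},
    {"delta_rot":[0,0,0],"linear":[0,0,0.007],"grip":0.08},
    {"delta_rot":[0,0,0],"linear":[0,0,0],"grip":0.08},
    {"delta_rot":[0,0,0],"linear":[0,0,0],"grip":0.08},
    {"delta_rot":[0,0,0],"linear":[0,0,0],"grip":0.08},
    {"delta_rot":[0,0,0],"linear":[0,0,0],"grip":0.08}
  ]
}}

```text
t: 38.65
tool_pos: [0.3855, 0.2533, 0.0239]
tool_rot: [2.221, 2.221, 0.001]
contact_force: [-0.2, 0.1, -4.4]
opening: 0.0799
grip_force: 0.0
```

Request:
{"method": "jog_arm", "body": {
  "steps": [
    {"delta_rot":[0,0,0],"linear":[0,0,0.0023],"grip":0.05},
    {"delta_rot":[0,0,0],"linear":[0,0,0],"grip":0.02},
    {"delta_rot":[0,0,0],"linear":[0,0,0],"grip":0.02},
    {"delta_rot":[0,0,0],"linear":[0,0,0],"grip":0.02},
    {"delta_rot":[0,0,0],"linear":[0,0,0],"grip":0.02},
    {"delta_rot":[0,0,0],"linear":[0,0,0],"grip":0.02},
    {"delta_rot":[0,0,0],"linear":[0,0,0],"grip":0.02}
  ]
}}

```text
t: 39.35
tool_pos: [0.3851, 0.2532, 0.0213]
tool_rot: [2.221, 2.222, 0.0]
contact_force: [-0.2, -0.4, -2.1]
opening: 0.0292
grip_force: 41.7
```

Request:
{"method": "jog_arm", "body": {
  "steps": [
    {"delta_rot":[0,0,0],"linear":[0,0,-0.02],"grip":0.02},
    {"delta_rot":[0,0,0],"linear":[0,0,-0.04],"grip":0.02},
    {"delta_rot":[0,0,0],"linear":[0,0,-0.05],"grip":0.02},
    {"delta_rot":[0,0,0],"linear":[0,0,-0.04],"grip":0.02},
    {"delta_rot":[0,0,0],"linear":[0,0,0],"grip":0.02},
    {"delta_rot":[0,0,0],"linear":[0,0,0],"grip":0.02}
  ]
}}

```text
t: 39.95
tool_pos: [0.3851, 0.2532, 0.1709]
tool_rot: [2.221, 2.222, 0.001]
contact_force: [1.2, 0.1, -5.4]
opening: 0.0292
grip_force: 41.6
```

Run:
```python
from h import *
to(.533,-.3625,.172,90)
p,d=grab('side');X=cloud('side',d);x,y,z=X[...,0],X[...,1],X[...,2]
m=(x>.35)&(x<.42)&(y>.2)&(y<.3)&(z>.155)&(z<.17)&(p.max(-1)<110);P=X[m];print(len(P),P.min(0).round(3),P.max(0).round(3))
m=(z<.12)&(x>.34)&(x<.43)&(y>.22)&(y<.3)&(z>.02);print('left on table',m.sum())
```

```text
t 39.95 pos [0.3851 0.2532 0.1709] rot [2.2209e+00 2.2216e+00 1.3000e-03] F [ 1.2  0.1 -5.4] op 0.0292 q [ 0.42 -0.31  2.05  0.    1.41  0.42]
psi 90.02 tilt [ 8.e-04  4.e-04 -1.e+00] shift [-0.6157  0.1477 -0.0012] turn z 0.02
101 [0.365 0.249 0.162] [0.408 0.277 0.17 ]
left on table 0
```

Request:
{"method": "jog_arm", "body": {
  "steps": [
    {"delta_rot":[0,0,0],"linear":[-0.03,0.0072,0],"grip":0.02},
    {"delta_rot":[0,0,0],"linear":[-0.045,0.0108,0],"grip":0.02},
    {"delta_rot":[0,0,0],"linear":[-0.045,0.0108,0],"grip":0.02},
    {"delta_rot":[0,0,0],"linear":[-0.045,0.0108,0],"grip":0.02},
    {"delta_rot":[0,0,0],"linear":[-0.045,0.0108,0],"grip":0.02},
    {"delta_rot":[0,0,0],"linear":[-0.045,0.0108,0],"grip":0.02},
    {"delta_rot":[0,0,0],"linear":[-0.045,0.0108,0],"grip":0.02},
    {"delta_rot":[0,0,0],"linear":[-0.045,0.0108,0],"grip":0.02},
    {"delta_rot":[0,0,0],"linear":[-0.045,0.0108,0],"grip":0.02},
    {"delta_rot":[0,0,0],"linear":[-0.045,0.0108,0],"grip":0.02}
  ]
}}

```text
t: 41.0
tool_pos: [0.4877, -0.1829, 0.1668]
tool_rot: [-2.217, -2.217, 0.003]
contact_force: [0.4, 0.2, -4.3]
opening: 0.0289
grip_force: 41.6
```

Run:
```python
from h import *
to(.5328,-.3645,.08,90); tray(); intray()
```

```text
t 41.0 pos [ 0.4877 -0.1829  0.1668] rot [-2.2174 -2.2166  0.0025] F [ 0.4  0.2 -4.3] op 0.0289 q [-0.5  -0.15  1.91  0.    1.38 -0.5 ]
psi 89.98 tilt [-0.0056  0.0033 -1.    ] shift [-0.1819  0.0456  0.086 ] turn z -0.02
tray [ 533.  -361.6   96.4  198.    89.7]
```

Run:
```python
from h import *
p,d=last('top');X=cloud('top',d)
print(p[216:234,386].tolist());print(np.round(X[216:234:2,386],3).tolist())
```

```text
[[93, 80, 68], [102, 92, 80], [112, 103, 89], [95, 86, 74], [74, 64, 55], [64, 53, 46], [60, 49, 41], [77, 69, 61], [122, 122, 116], [109, 105, 99], [74, 65, 57], [70, 59, 51], [75, 64, 55], [82, 71, 63], [116, 107, 93], [148, 138, 121], [156, 146, 128], [158, 147, 130]]
[[0.461, -0.244, 0.47], [0.494, -0.365, 0.017], [0.487, -0.365, 0.018], [0.478, -0.359, 0.04], [0.471, -0.359, 0.038], [0.463, -0.36, 0.037], [0.457, -0.366, 0.014], [0.45, -0.365, 0.015], [0.442, -0.364, 0.021]]
```

Request:
{"method": "jog_arm", "body": {
  "steps": [
    {"delta_rot":[0,0,0],"linear":[-0.045,0.0108,0],"grip":0.02},
    {"delta_rot":[0,0,0],"linear":[-0.045,0.0108,0],"grip":0.02},
    {"delta_rot":[0,0,0],"linear":[-0.045,0.0108,0],"grip":0.02},
    {"delta_rot":[0,0,0],"linear":[-0.0405,0.0108,0],"grip":0.02},
    {"delta_rot":[0,0,0],"linear":[0,0,0.03],"grip":0.02},
    {"delta_rot":[0,0,0],"linear":[0,0,0.04],"grip":0.02},
    {"delta_rot":[0,0,0],"linear":[0,0,0.02],"grip":0.02},
    {"delta_rot":[0,0,0],"linear":[0,0,0],"grip":0.02},
    {"delta_rot":[0,0,0],"linear":[0,0,0],"grip":0.02},
    {"delta_rot":[0,0,0],"linear":[0,0,0],"grip":0.02}
  ]
}}

```text
t: 42.1
tool_pos: [0.5334, -0.3574, 0.0821]
tool_rot: [2.22, 2.221, 0.0]
contact_force: [-0.1, -1.0, -3.9]
opening: 0.0293
grip_force: 41.5
```

Request:
{"method": "jog_arm", "body": {
  "steps": [
    {"delta_rot":[0,0,0],"linear":[0,0,0],"grip":0.02},
    {"delta_rot":[0,0,0],"linear":[0,0,0],"grip":0.02}
  ]
}}

```text
t: 42.3
tool_pos: [0.5336, -0.3578, 0.0828]
tool_rot: [2.219, 2.22, 0.0]
contact_force: [0.4, 0.0, -4.0]
opening: 0.0289
grip_force: 41.5
```

Run:
```python
from h import *
to(.5328,-.3645,.0253,90)
```

```text
t 42.3 pos [ 0.5336 -0.3578  0.0828] rot [2.2191e+00 2.2200e+00 3.0000e-04] F [ 0.4  0.  -4. ] op 0.0289 q [-0.71  0.22  1.69 -0.    1.23 -0.71]
psi 90.02 tilt [ 0.002  -0.0018 -1.    ] shift [-0.0066 -0.0009  0.0575] turn z 0.02
```

Request:
{"method": "jog_arm", "body": {
  "steps": [
    {"delta_rot":[0,0,0],"linear":[-0.0062,-0.0005,0.015],"grip":0.02},
    {"delta_rot":[0,0,0],"linear":[0,0,0.02],"grip":0.02},
    {"delta_rot":[0,0,0],"linear":[0,0,0.01],"grip":0.02},
    {"delta_rot":[0,0,0],"linear":[0,0,0.004],"grip":0.02},
    {"delta_rot":[0,0,0],"linear":[0,0,0],"grip":0.02},
    {"delta_rot":[0,0,0],"linear":[0,0,0],"grip":0.02},
    {"delta_rot":[0,0,0],"linear":[0,0,0],"grip":0.02},
    {"delta_rot":[0,0,0],"linear":[0,0,0],"grip":0.02}
  ]
}}

```text
t: 43.1
tool_pos: [0.5328, -0.3639, 0.0331]
tool_rot: [2.22, 2.221, 0.0]
contact_force: [0.5, -0.6, -3.5]
opening: 0.0292
grip_force: 41.5
```

Run:
```python
from h import *
to(.5328,-.3645,.0253,90)
```

```text
t 43.1 pos [ 0.5328 -0.3639  0.0331] rot [2.2199e+00 2.2207e+00 2.0000e-04] F [ 0.5 -0.6 -3.5] op 0.0292 q [-0.71  0.29  1.7  -0.    1.15 -0.71]
psi 90.02 tilt [ 0.0012 -0.0011 -1.    ] shift [-0.0006 -0.      0.0078] turn z 0.02
```

Request:
{"method": "jog_arm", "body": {
  "steps": [
    {"delta_rot":[0,0,0],"linear":[-0.0003,0,0.002],"grip":0.02},
    {"delta_rot":[0,0,0],"linear":[0,0,0.002],"grip":0.02},
    {"delta_rot":[0,0,0],"linear":[0,0,0.002],"grip":0.02},
    {"delta_rot":[0,0,0],"linear":[0,0,0.001],"grip":0.02},
    {"delta_rot":[0,0,0],"linear":[0,0,0],"grip":0.02},
    {"delta_rot":[0,0,0],"linear":[0,0,0],"grip":0.02}
  ]
}}

```text
t: 43.7
tool_pos: [0.5322, -0.3637, 0.0253]
tool_rot: [-2.221, -2.222, 0.0]
contact_force: [-0.3, 1.3, -1.1]
opening: 0.0286
grip_force: 41.8
```

Request:
{"method": "jog_arm", "body": {
  "steps": [
    {"delta_rot":[0,0,0],"linear":[0,0,0],"grip":0.055},
    {"delta_rot":[0,0,0],"linear":[0,0,0],"grip":0.055},
    {"delta_rot":[0,0,0],"linear":[0,0,0],"grip":0.055},
    {"delta_rot":[0,0,0],"linear":[0,0,0],"grip":0.055},
    {"delta_rot":[0,0,0],"linear":[0,0,-0.02],"grip":0.055},
    {"delta_rot":[0,0,0],"linear":[0,0,-0.05],"grip":0.055},
    {"delta_rot":[0,0,0],"linear":[0,0,-0.05],"grip":0.055},
    {"delta_rot":[0,0,0],"linear":[0,0,-0.04],"grip":0.055}
  ]
}}

```text
t: 44.5
tool_pos: [0.5328, -0.3642, 0.1883]
tool_rot: [2.219, 2.22, 0.0]
contact_force: [1.9, -0.4, -4.1]
opening: 0.0548
grip_force: 0.0
```

Request:
{"method": "jog_arm", "body": {
  "steps": [
    {"delta_rot":[0,0,0],"linear":[0.04,-0.01,0],"grip":0.055},
    {"delta_rot":[0,0,0],"linear":[0.04,-0.01,0],"grip":0.055},
    {"delta_rot":[0,0,0],"linear":[0.04,-0.01,0],"grip":0.055},
    {"delta_rot":[0,0,0],"linear":[0.04,-0.01,0],"grip":0.055},
    {"delta_rot":[0,0,0],"linear":[0.04,-0.01,0],"grip":0.055},
    {"delta_rot":[0,0,0],"linear":[0.04,-0.01,0],"grip":0.055},
    {"delta_rot":[0,0,0],"linear":[0.04,-0.01,0],"grip":0.055},
    {"delta_rot":[0,0,0],"linear":[0,0,0],"grip":0.055},
    {"delta_rot":[0,0,0],"linear":[0,0,0],"grip":0.055}
  ]
}}

```text
t: 45.4
tool_pos: [0.4623, -0.0834, 0.1853]
tool_rot: [2.218, 2.223, 0.0]
contact_force: [0.8, 0.1, -4.4]
opening: 0.0547
grip_force: 0.0
```

Run:
```python
from h import *
st(); tray()
p,d=last('top');X=cloud('top',d);x,y,z=X[...,0],X[...,1],X[...,2]
for n,cx in(('oblong',.471),('square',.533)):
    m=(abs(x-cx)<.03)&(abs(y+.364)<.035)&(z>.034)&(z<.06);P=X[m];print(n,len(P),P.mean(0).round(4),P[:,2].max().round(4),np.percentile(P[:,2],20).round(4),cv2.minAreaRect(P[:,:2].astype(np.float32)*1000))
    v,u=proj('top',[(cx,-.364,.02)])[0][::-1].round().astype(int);w=slice(v-9,v+10),slice(u-11,u+12)
    k=(p[w].mean(-1)<88);vv,uu=np.nonzero(k);print(' dark box',ray('top',[(uu.min()+u-11-.5,vv.min()+v-9-.5),(uu.max()+u-11+.5,vv.max()+v-9+.5)],.021).round(4).tolist())
p,d=grab('side');X=cloud('side',d);x,y,z=X[...,0],X[...,1],X[...,2]
m=(x>.4)&(x<.47)&(y>.0)&(y<.12)&(z>.1)&(z<.12);print('puller top',m.sum(),X[m].mean(0).round(3) if m.sum() else '')
```

```text
t 45.4 pos [ 0.4623 -0.0834  0.1853] rot [2.2184e+00 2.2229e+00 2.0000e-04] F [ 0.8  0.1 -4.4] op 0.0547 q [-0.34 -0.3   2.01 -0.    1.43 -0.34]
tray [ 532.8 -361.6   96.4  198.4   89.7]
oblong 61 [ 0.4704 -0.363   0.0409] 0.0474 0.0383 ((470.43780517578125, -362.94976806640625), (14.962333679199219, 47.358367919921875), 1.6416845321655273)
 dark box [[0.4876, -0.3323, 0.021], [0.4521, -0.3957, 0.021]]
square 67 [ 0.5339 -0.3625  0.0404] 0.0495 0.0372 ((534.3276977539062, -363.4503479003906), (26.506235122680664, 30.999338150024414), 0.40209850668907166)
 dark box [[0.5543, -0.34, 0.021], [0.5109, -0.3885, 0.021]]
puller top 54 [0.435 0.063 0.107]
```

```bash
python3 -c "
from station import ctrl
print(ctrl.finish_job())"
```

```text
the job is handed in; nothing more can be done
None
```

The job is handed in but no verdict came back: by my last camera check the oblong and square knobs (no round one was on the griddle) are fully down in their own nests, within 2 mm of centre, and the puller stands on the table. I steered clear of the cup, jar and tin but did not re-measure them.

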